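# Gauge the height of a brass bar on the bench gauge

### The arm

A 6-joint arm with a two-finger parallel gripper is mounted at the origin on a cart in front of the work surface, level with it; the furniture and walls round the work are solid. World frame = base frame: x ahead of the robot, y to its left, z up, the work surface at z = 0. Lengths are in m, angles in rad, forces in N, time in s.
With the tool pointing down it reaches from about 0.25 to 0.725 m from the base axis. Payload 9.7 kg.
Tool frame: the origin (TCP) lies between the finger pads; the fingertips stand 25 mm ahead of it and the grasp point (between the pads) lies 6 mm ahead of it; z points along the fingers, x is the direction in which the jaws open and shut, and the axes are right-handed (so a half turn about z gives the same grasp; the last joint's range is limited). The gripper opens to 85 mm and grips with 20 to 120 N. Pads are 22 mm wide; open, the fingers measure 114 mm over their backs; the gripper's body (76 mm by 85 mm) begins 54 mm behind the grasp point. The pads swing forward as they close: fully open they stand 13 mm farther back than shut.
Start: joints at [-1.309, 0.087, 0.176, 1.66, 0, 1.571], TCP at [0.142, -0.531, 0.227] pointing down, gripper open.
Joint ranges: [-3.13, 3.13], [-0.85, 1.81], [-1.15, 1.24], [-2.2, 2.28], [-1.44, 1.52], [-3.14, 3.14]. Speed limits (rad/s): [2.22, 2.22, 2.57, 3.14, 3.14, 3.14].

### API

Orientations are given as a 3x3 rotation matrix whose columns are the frame's x, y, z axes.
In Python, from workcell import r, eyes, ticket gives the robot as it stands.
- The arm moves only by the tool apply_moves, never from a script. Its argument "rows" is a list of rows, each a list of 2 entries, a list of its own where there are three numbers: the shift along the tool's x, y, z in units of 25 mm (1.0 is 25 mm), then the turn, a rotation vector about the tool's x, y, z in rad. A call has exactly 8 rows; each row shifts and turns the pose as measured when the row begins, along the tool's axes as they then stand; what a row does not reach is not made up. A row lasts 1/12 s, in which the tool goes at most 41.7 mm and 7.16 degrees, less where a joint would pass 70% of its speed; a pose out of reach is approached as far as the arm can. A call is refused whole if a number of a shift passes 1 or a number of a turn 0.125, either way. A call with a gripper value outside its range is refused whole. "hand" is the gripper command: -1 is shut, 1 is fully open, values between are in proportion, set as the call begins (left out, the last holds). The fingers move at their own pace and stop on an object; "force" is the grip in N (left out, the last holds). Time passes only in rows, so rows that do not move let the fingers close, or fill a call up. It gives the time, the measured TCP pose, the force and the opening at its end, in the units of the state.
- r.observe(): the state, without advancing time (a new reading comes with each control period).
- eyes.grab_frame(name): name is "side" or "top" or "wrist"; returns the picture (420x560x3 uint8, red, green, blue); there is no depth.
- eyes.camera_info(name): a dict with "intrinsics" (3x3 intrinsics, pixels), "k1" (the pictures are not rectified: a ray, as slopes to the right and down, at radius r is drawn at 1 + k1 r^2 times it, then the intrinsics apply), "origin" and "rotation" of the camera in the world; the wrist camera has in their place "T_tool_cam" (4x4, takes a point from camera to tool coordinates, whose origin is the TCP and whose axes are the tool frame's). Camera axes: x right, y down, z forward; pixel columns grow to the right and rows downward; lengths in m; the calibration is good to about 2 mm. A picture is of the moment at which its call begins: read the wrist's pose just before it. camera_info takes no time and is no camera call.
- ticket.close_job(): hands the job in, once; it reports no verdict.
The state is a dict: "t": time; "joint_pos": joint angles; "joint_velocities": joint speeds; "joint_torque": joint torques, N m; "position": TCP position; "tool_rot": TCP orientation; "ft_force": force on the tool from outside, world axes, zero at the start; "wrist_torque": the same for the moment, N m; "grip_width": finger opening in m.
Only numpy, scipy, OpenCV 4.12 (cv2) and the standard library are available. Lean on these libraries where they do the work, as an engineer would, in place of code of your own. Each camera call takes 0.05 s, during which the arm holds its last target.

### The job

Check the brass bar on the blue bench height gauge: shift the black carton that blocks the gauge's lane out of the bar's way, leaving it upright on the bench, and put the bar flat in the lane, pushed home so that it lies square against both the side fence and the end stop. Only then press the gauge's carriage down gently by its black pad until the sprung foot rests on the bar and the red pointer stands within the green band (foot pushed in 3 to 8 mm, never hard down to the end of its travel), and leave it standing so. Leave the steel offcut and the yellow tin where they are.

Things in the scene. Friction and masses are not known exactly. Their poses are not given: they have to be found in the camera images.
- gauge: Height gauge fixed to the bench, place and yaw differ per start. Origin: on the bench top (z=0) right under the foot; x runs along the lane to the end stop, z up. The lane is bare bench top, open on the +y side and at its -x mouth; the bar's length lies along x. Fully home the bar's centre is at x=-40, y=0 mm.
- stop_face (a point): Middle of the face of the end stop, a steel strip 12 mm high and 12 mm thick across the lane's far end: in the gauge's frame at x=+25 mm, from y=-26 to +24 mm. Axes as the gauge's.
- fence_end (a point): Mouth end of the face of the side fence, a steel strip 12 mm high and 12 mm thick on the -y side of the lane: in the gauge's frame its face is at y=-14 mm and runs from x=-85 mm (this point) to the stop. Axes as the gauge's.
- column_top (a point): Top of the fixed steel column (22 mm thick, 132 mm high, at x=75 mm in the gauge's frame) on which the carriage slides. Its blue foot casting (85 x 90 mm, 10 mm high) lies behind the stop.
- gauge_carriage (a joint): How far the blue carriage is lowered from its top position, m (0 to 0.065, down positive); starts at 0 to 0.015. Friction (about 6 N) holds it where it is left. Its arm, 26 mm wide and 22 mm thick, reaches from the column over the lane to x=-18 mm in the gauge's frame; underside at z = 85 mm minus this value.
- gauge_foot (a joint): Reading of the gauge: how far the steel foot is pushed up into the carriage, m; 0 = hanging free, 0.014 = end of its travel. A spring presses it down (1 N at 0, 0.25 N more per mm). The red pointer at the front of the arm rises with it against a white plate; the green band there is 0.003 to 0.008.
- press_pad (a point): Centre of the top face of the round black press pad (32 mm across, 8 mm high) on the carriage's arm, right above the foot; at z = 115 mm minus the value of gauge_carriage.
- foot_tip (a point): Underside centre of the steel foot (a disc 16 mm across on a 10 mm stem); hanging free it is 55 mm below the top of the press pad.
- bar_mid (a point): Centre of the loose brass bar, 130 mm long (x) by 28 mm wide (y) by 18 mm thick (z), about 0.35 kg, lying flat on the bench left of the gauge; it and the steel offcut may change places. It may lie home either end first.
- carton_mid (a point): Centre of the black carton, about 60 x 68 mm and 56 mm high, 0.25 kg, standing in the gauge's lane near the mouth, at some yaw.
- steel_offcut: Grey flat steel offcut, 30 x 120 x 8 mm (x, y, z), lying flat; origin at the centre of its underside. Leave it alone.
- tin: Open yellow tin, 70 mm across and 75 mm high, standing before the red cabinet; origin at the centre of its underside. Leave it alone.

How it is judged:
On the way, in this order (a step that is already met when the one before it is completed fails the run):
1. the bar lies flat and home against fence and stop with the foot still hanging free (x of bar_mid in the frame of gauge between -0.0435 and -0.036 m and y of bar_mid in the frame of gauge between -0.0035 and 0.0035 m and z of bar_mid in the frame of gauge below 0.013 m and angle between the x axis of bar_mid and the x axis of gauge, either way round below 0.05 rad and angle between bar_mid's own z axis and vertical below 0.05 rad and value of joint gauge_foot below 0.0015 m), for 0.2 s.
2. the bar is home and the foot rests on it, pushed in 3 to 8 mm (x of bar_mid in the frame of gauge between -0.0435 and -0.036 m and y of bar_mid in the frame of gauge between -0.0035 and 0.0035 m and z of bar_mid in the frame of gauge below 0.013 m and angle between the x axis of bar_mid and the x axis of gauge, either way round below 0.05 rad and angle between bar_mid's own z axis and vertical below 0.05 rad and value of joint gauge_foot between 0.003 and 0.008 m), for 0.2 s.
At the end, for the whole second after the job is handed in: The brass bar lies flat in the lane within 3.5 mm of its home place against fence and stop and square to within 0.05 rad; the gauge's foot stands on it at rest, pushed in 3 to 8 mm; the carton stands upright on the bench (all of step 2 and contact force between gauge_foot and brass_bar above 0.5 N and velocity of joint gauge_foot between -0.002 and 0.002 m/s and angle between carton_mid's own z axis and vertical below 0.15 rad and height (world z) of carton_mid between 0.02 and 0.036 m); the robot touches nothing.
It fails at once if the foot is pushed in more than 11 mm (value of joint gauge_foot above 0.011 m).
It fails at once if the steel offcut is moved more than 25 mm (distance of steel_offcut from where it was at the start of the episode above 0.025 m).
It fails at once if the tin is moved more than 25 mm or tipped (distance of tin from where it was at the start of the episode above 0.025 m or angle between tin's own z axis and vertical above 0.3 rad).
It also fails if it takes over 72 s, if anything falls off the work surface, if the arm or the gripper's body presses on something with over 40 N, if the wrist force passes 120 N, or if a joint passes its speed limit or range.

## Working session

There is one attempt and no reset: what is moved stays moved. The work goes in short steps, Python scripts to look and compute and a tool call to move; the robot and the scene stay as the last step left them, time stands still between calls to the robot, and variables do not carry over. Pictures are saved under pics/ and viewed, and the job is handed in when it is done.

Besides the shell and the picture viewer there is one more tool, called after "Call:" as name(argument=value, ...) on one line, values as JSON. apply_moves: Moves the arm, as the interface text tells. Its arguments: {"type":"object","properties":{"rows":{"type":"array","items":{"type":"array"}},"hand":{"type":"number"},"force":{"type":"number"}},"required":["rows"]}

```bash
ls; mkdir -p pics; python3 - <<'E'
from workcell import r,eyes,ticket
import cv2,numpy as np
print(r.observe())
for n in ("side","top","wrist"):
    im=eyes.grab_frame(n); cv2.imwrite(f"pics/{n}0.png",im[:,:,::-1]); print(n,eyes.camera_info(n))
E
```

```text
pics
{'t': 0.0, 'joint_pos': array([-1.30901845e+00,  8.74485539e-02,  1.75133943e-01,  1.65978767e+00,
       -1.51622904e-05,  1.57081394e+00]), 'joint_velocities': array([-1.79859160e-03, -1.09097919e-03,  9.55182198e-06,  2.11170751e-04,
        2.63454396e-03, -9.98355270e-04]), 'joint_torque': array([ 1.78239621e-03, -5.20398259e+01,  4.64796174e+01,  1.66665047e-02,
        2.26756156e-04, -3.13314183e-05]), 'position': array([ 0.14227523, -0.53104101,  0.2264893 ]), 'tool_rot': array([[ 2.58781035e-01, -9.65935946e-01, -3.52625280e-04],
       [-9.65935128e-01, -2.58781274e-01,  1.25754138e-03],
       [-1.30595725e-03,  1.51852836e-05, -9.99999147e-01]]), 'ft_force': array([-0.06984616,  0.42538334,  1.09725482]), 'wrist_torque': array([ 0.02250569, -0.01448034, -0.02882206]), 'grip_width': 0.08551864358363838}
side {'intrinsics': array([[471.02436143,   0.        , 276.49001117],
       [  0.        , 471.02436143, 211.55112145],
       [  0.        ,   0.        ,   1.        ]]), 'k1': -0.10933422140771164, 'origin': array([ 0.41718992, -1.02698679,  0.69411808]), 'rotati
[... 428 characters left out ...]
([[-0.01057187, -0.99495484,  0.0997652 ],
       [-0.99993357,  0.01006083, -0.00562413],
       [ 0.00459203, -0.09981803, -0.99499511]])}
wrist {'intrinsics': array([[297.44871811,   0.        , 278.09602328],
       [  0.        , 297.44871811, 212.15979589],
       [  0.        ,   0.        ,   1.        ]]), 'k1': 0.013901607568389849, 'T_tool_cam': array([[ 9.99998278e-01, -5.65012985e-04,  1.76742370e-03,
         5.03889611e-05],
       [-1.20609000e-05,  9.50512764e-01,  3.10685510e-01,
        -8.01718920e-02],
       [-1.85550013e-03, -3.10684996e-01,  9.50511121e-01,
        -1.46490375e-01],
       [ 0.00000000e+00,  0.00000000e+00,  0.00000000e+00,
         1.00000000e+00]])}
```

View pics/top0.png

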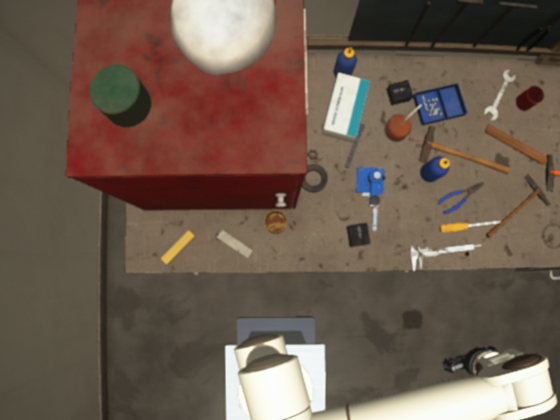

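View pics/side0.png

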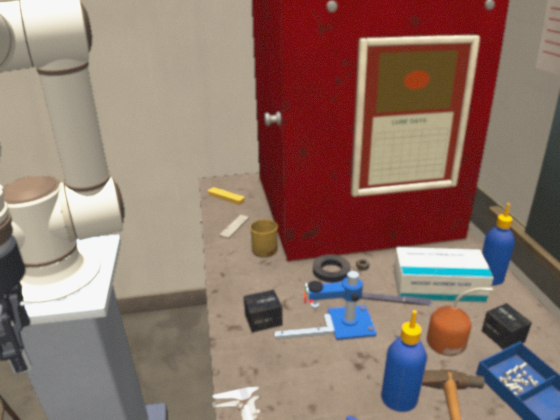

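View pics/wrist0.png

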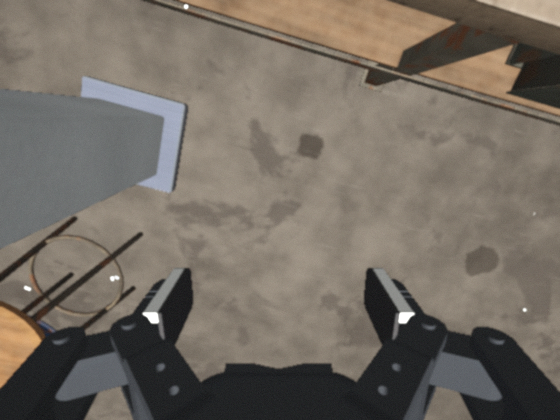

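```bash
cat > h.py <<'E'
from workcell import r,eyes,ticket
import cv2,numpy as np
def ray(n,uv,st=None,ci=None):
    ci=ci or eyes.camera_info(n); K=ci["intrinsics"]
    uv=np.atleast_2d(np.array(uv,float)); d=np.c_[(uv[:,0]-K[0,2])/K[0,0],(uv[:,1]-K[1,2])/K[1,1]]
    s=d.copy()
    for _ in range(30): s=d/(1+ci["k1"]*(s**2).sum(1,keepdims=True))
    v=np.c_[s,np.ones(len(s))]
    if "origin" in ci: R,o=ci["rotation"],ci["origin"]
    else:
        st=st or r.observe(); T=ci["T_tool_cam"]; R=st["tool_rot"]@T[:3,:3]; o=st["tool_rot"]@T[:3,3]+st["position"]
    return o,v@R.T
def plane(n,uv,z,st=None):
    o,v=ray(n,uv,st); return o+v*((z-o[2])/v[:,2:3])
def tri(n1,uv1,n2,uv2,s1=None,s2=None):
    o1,v1=ray(n1,uv1,s1);o2,v2=ray(n2,uv2,s2);v1=v1[0];v2=v2[0]
    A=np.c_[v1,-v2];t=np.linalg.lstsq(A,o2-o1,rcond=None)[0]
    a=o1+t[0]*v1;b=o2+t[1]*v2; return (a+b)/2,np.linalg.norm(a-b)
def proj(n,P,st=None):
    ci=eyes.camera_info(n);K=ci["intrinsics"];P=np.atleast_2d(P)
    if "origin" in ci: R,o=ci["rotation"],ci["origin"]
    else:
        st=st or r.observe(); T=ci["T_tool_cam"]; R=st["tool_rot"]@T[:3,:3]; o=st["tool_rot"]@T[:3,3]+st["position"]
    c=(P-o)@R; s=c[:,:2]/c[:,2:]; s=s*(1+ci["k1"]*(s**2).sum(1,keepdims=True)); return s*K[0,0]+K[:2,2]
E
python3 - <<'E'
import cv2
t=cv2.imread("pics/top0.png");cv2.imwrite("pics/topc.png",cv2.resize(t[150:290,140:420],None,fx=2.8,fy=2.8,interpolation=cv2.INTER_CUBIC))
t=cv2.imread("pics/side0.png");cv2.imwrite("pics/sidec.png",cv2.resize(t[170:360,200:400],None,fx=3.1,fy=3.1,interpolation=cv2.INTER_CUBIC))
E
```

```text
(no output)
```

View pics/topc.png

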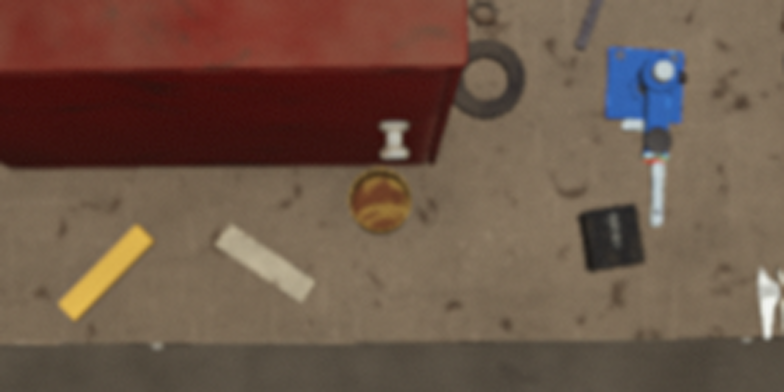

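View pics/sidec.png

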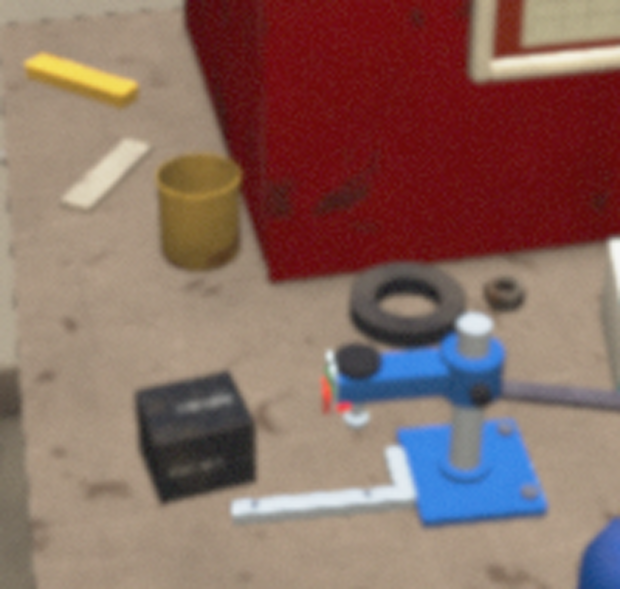

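```bash
python3 - <<'E'
from h import *
c=lambda *p:np.array(p)/2.8+[140,150]
s=lambda *p:np.array(p)/3.1+[200,170]
print("casting",plane("top",c([609,48],[685,53],[681,124],[606,118]),.01))
print("coltop",plane("top",c([663,70]),.132),tri("top",c([663,70]),"side",s([475,325])))
print("pad",tri("top",c([657,140]),"side",s([359,357])))
print("fence end mid top",plane("top",c([657,225]),.012), plane("side",s([236,507]),.012))
print("fence side line top z.012",plane("side",s([232,503],[232,519],[415,488]),.012))
print("carton top",plane("top",c([578,214],[635,205],[643,262],[590,271]),.056))
print("carton side",plane("side",s([136,395],[230,375],[248,415],[148,433]),.056))
print("bar",plane("top",c([58,303],[136,224],[153,240],[73,320]),.018))
print("offcut",plane("top",c([229,224],[314,284],[304,301],[216,240]),.008))
print("tin",plane("top",c([380,201]),.075))
E
```

```text
casting [[ 0.72329617 -0.27821588  0.01      ]
 [ 0.71695911 -0.36848072  0.01      ]
 [ 0.63258105 -0.36077116  0.01      ]
 [ 0.64031414 -0.27229548  0.01      ]]
coltop [[ 0.67555893 -0.31806258  0.132     ]] (array([ 0.67800745, -0.31895879,  0.12986837]), np.float64(0.004176851190957089))
pad (array([ 0.60363402, -0.31314838,  0.11183282]), np.float64(0.005015245569454799))
fence end mid top [[ 0.51437113 -0.32853017  0.012     ]] [[ 0.52175692 -0.32772674  0.012     ]]
fence side line top z.012 [[ 0.51980995 -0.32354359  0.012     ]
 [ 0.51732218 -0.33808557  0.012     ]
 [ 0.64136741 -0.3340039   0.012     ]]
carton top [[ 0.52487784 -0.23070663  0.056     ]
 [ 0.53433524 -0.29583387  0.056     ]
 [ 0.46977932 -0.30335449  0.056     ]
 [ 0.46046974 -0.24292531  0.056     ]]
carton side [[ 0.46681887 -0.25431337  0.056     ]
 [ 0.53284293 -0.24586299  0.056     ]
 [ 0.53753472 -0.28954209  0.056     ]
 [ 0.47015943 -0.29430835  0.056     ]]
bar [[0.43072772 0.36476683 0.018     ]
 [0.52131203 0.27403192 0.018     ]
 [0.50267577 0.25418722 0.018     ]
 [0.41110479 0.34711543 0.018     ]]
offcut [[0.52109104 0.16725671 0.008     ]
 [0.45092094 0.06927189 0.008     ]
 [0.43146952 0.08091892 0.008     ]
 [0.50268746 0.18236514 0.008     ]]
tin [[ 0.54028463 -0.0077642   0.075     ]]
```

```bash
cat >> h.py <<'E'
def plan(p,a=None,n=8,st=None,show=True):
    """rows (tool units) to world p with tool x-yaw a, tool made vertical; n moving rows, total filled to 8"""
    from scipy.spatial.transform import Rotation as Ro
    st=st or r.observe(); R=st["tool_rot"]; P=st["position"]; p=np.array(p,float)
    if a is None: a=np.arctan2(R[1,0],R[0,0])
    T=np.array([[np.cos(a),np.sin(a),0],[np.sin(a),-np.cos(a),0],[0,0,-1]])
    w=Ro.from_matrix(R.T@T).as_rotvec(); print("yaw now",round(np.degrees(np.arctan2(R[1,0],R[0,0])),2),"rotvec",w.round(3),"rows for turn",abs(w).max()/.125)
    for i in range(n):
        f=Ro.from_rotvec(w*i/n).as_matrix(); 
        print([ (np.round((R@f).T@(p-P)/n/.025,2)).tolist(), (np.round(w/n,3)).tolist()])
def S():
    st=r.observe(); R=st["tool_rot"]; print("t",round(st["t"],2),"pos",st["position"].round(4),"yaw",np.degrees(np.arctan2(R[1,0],R[0,0])).round(2),"z",R[:,2].round(3),"F",st["ft_force"].round(1),"w",round(st["grip_width"],4),"q",st["joint_pos"].round(2))
E
python3 - <<'E'
from h import *
plan([.43,-.30,.227],0.15,16)
E
```

```text
yaw now -75.0 rotvec [-1.000e-03  1.000e-03 -1.459e+00] rows for turn 11.6718167862773
[[-0.37, -0.84, -0.0], [-0.0, 0.0, -0.091]]
[[-0.29, -0.87, -0.0], [-0.0, 0.0, -0.091]]
[[-0.21, -0.9, -0.0], [-0.0, 0.0, -0.091]]
[[-0.13, -0.91, -0.0], [-0.0, 0.0, -0.091]]
[[-0.05, -0.92, -0.0], [-0.0, 0.0, -0.091]]
[[0.04, -0.92, -0.0], [-0.0, 0.0, -0.091]]
[[0.12, -0.91, -0.0], [-0.0, 0.0, -0.091]]
[[0.2, -0.9, -0.0], [-0.0, 0.0, -0.091]]
[[0.29, -0.88, -0.0], [-0.0, 0.0, -0.091]]
[[0.36, -0.85, -0.0], [-0.0, 0.0, -0.091]]
[[0.44, -0.81, -0.0], [-0.0, 0.0, -0.091]]
[[0.51, -0.77, -0.0], [-0.0, 0.0, -0.091]]
[[0.58, -0.72, -0.0], [-0.0, 0.0, -0.091]]
[[0.64, -0.66, -0.0], [-0.0, 0.0, -0.091]]
[[0.7, -0.6, -0.0], [-0.0, 0.0, -0.091]]
[[0.75, -0.53, -0.0], [-0.0, 0.0, -0.091]]
```

Call:
apply_moves(rows=[[[-0.37,-0.84,0],[0,0,-0.09]],[[-0.29,-0.87,0],[0,0,-0.09]],[[-0.21,-0.9,0],[0,0,-0.09]],[[-0.13,-0.91,0],[0,0,-0.09]],[[-0.05,-0.92,0],[0,0,-0.09]],[[0.04,-0.92,0],[0,0,-0.09]],[[0.12,-0.91,0],[0,0,-0.09]],[[0.2,-0.9,0],[0,0,-0.09]]], hand=1, force=40)

```text
t: 0.82
position: [0.2871, -0.4119, 0.2234]
tool_rot: [[0.844, -0.536, -0.003], [-0.536, -0.844, 0.005], [-0.005, -0.003, -1.0]]
ft_force: [0.0, -0.2, 0.4]
grip_width: 0.0852
```

```bash
python3 - <<'E'
from h import *
S();plan([.499,-.268,.227],0.15,12)
E
```

```text
t 0.82 pos [ 0.2871 -0.4119  0.2234] yaw -32.43 z [-0.003  0.005 -1.   ] F [ 0.  -0.2  0.4] w 0.0852 q [-0.96 -0.02  0.06  1.66  0.    1.17]
yaw now -32.43 rotvec [-0.005  0.004 -0.716] rows for turn 5.728548089387446
[[0.34, -0.78, -0.01], [-0.0, 0.0, -0.06]]
[[0.38, -0.76, -0.01], [-0.0, 0.0, -0.06]]
[[0.43, -0.74, -0.01], [-0.0, 0.0, -0.06]]
[[0.47, -0.71, -0.01], [-0.0, 0.0, -0.06]]
[[0.51, -0.68, -0.01], [-0.0, 0.0, -0.06]]
[[0.55, -0.65, -0.01], [-0.0, 0.0, -0.06]]
[[0.59, -0.62, -0.01], [-0.0, 0.0, -0.06]]
[[0.63, -0.58, -0.01], [-0.0, 0.0, -0.06]]
[[0.66, -0.54, -0.01], [-0.0, 0.0, -0.06]]
[[0.69, -0.5, -0.01], [-0.0, 0.0, -0.06]]
[[0.72, -0.46, -0.01], [-0.0, 0.0, -0.06]]
[[0.75, -0.41, -0.01], [-0.0, 0.0, -0.06]]
```

Call:
apply_moves(rows=[[[0.4,-0.95,0],[0,0,-0.1]],[[0.45,-0.95,0],[0,0,-0.1]],[[0.5,-0.9,0],[0,0,-0.1]],[[0.6,-0.9,0],[0,0,-0.1]],[[0.7,-0.8,0],[0,0,-0.1]],[[0.75,-0.75,0],[0,0,-0.1]],[[0.85,-0.7,0],[0,0,-0.1]],[[0.9,-0.6,0],[0,0,-0.1]]])

```text
t: 1.48
position: [0.4542, -0.2658, 0.2218]
tool_rot: [[0.963, 0.27, -0.005], [0.27, -0.963, 0.007], [-0.003, -0.008, -1.0]]
ft_force: [0.8, -0.6, -0.2]
grip_width: 0.0851
```

```bash
python3 - <<'E'
from h import *
S();plan([.499,-.268,.227],0.15,6)
E
```

```text
t 1.48 pos [ 0.4542 -0.2658  0.2218] yaw 15.66 z [-0.005  0.007 -1.   ] F [ 0.8 -0.6 -0.2] w 0.0851 q [-0.53  0.04  0.11  1.65  0.    0.77]
yaw now 15.66 rotvec [-0.008  0.004  0.123] rows for turn 0.9857479376976573
[[0.28, 0.09, -0.04], [-0.001, 0.001, 0.021]]
[[0.29, 0.09, -0.04], [-0.001, 0.001, 0.021]]
[[0.29, 0.08, -0.04], [-0.001, 0.001, 0.021]]
[[0.29, 0.08, -0.04], [-0.001, 0.001, 0.021]]
[[0.29, 0.07, -0.03], [-0.001, 0.001, 0.021]]
[[0.29, 0.07, -0.03], [-0.001, 0.001, 0.021]]
```

Call:
apply_moves(rows=[[[0.3,0.1,0],[0,0,0.02]],[[0.3,0.1,0],[0,0,0.02]],[[0.3,0.1,0],[0,0,0.02]],[[0.3,0.1,0],[0,0,0.02]],[[0.3,0.1,0],[0,0,0.02]],[[0.3,0.05,0],[0,0,0.02]],[[0.2,0,0],[0,0,0.01]],[[0,0,0],[0,0,0]]])

```text
t: 2.15
position: [0.5107, -0.268, 0.2191]
tool_rot: [[0.992, 0.13, -0.008], [0.13, -0.992, 0.008], [-0.007, -0.009, -1.0]]
ft_force: [-0.6, 0.1, 0.2]
grip_width: 0.0852
```

```bash
python3 - <<'E'
from h import *
S()
im=eyes.grab_frame("wrist"); cv2.imwrite("pics/w1.png",im[:,:,::-1]);S()
E
```

```text
t 2.15 pos [ 0.5107 -0.268   0.2191] yaw 7.46 z [-0.008  0.008 -1.   ] F [-0.6  0.1  0.2] w 0.0852 q [-0.48  0.16  0.24  1.66  0.    0.96]
t 2.2 pos [ 0.5103 -0.268   0.2191] yaw 7.5 z [-0.009  0.008 -1.   ] F [ 0.7 -0.5  0.3] w 0.0853 q [-0.49  0.16  0.24  1.66  0.    0.95]
```

View pics/w1.png

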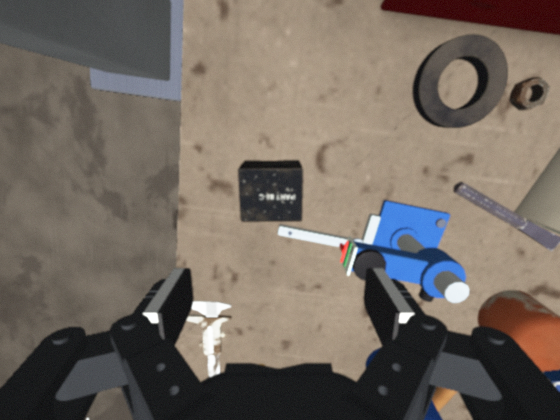

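```bash
python3 - <<'E'
from h import *
im=cv2.imread("pics/w1.png");cv2.imwrite("pics/w1c.png",cv2.resize(im[140:310,220:480],None,fx=3,fy=3,interpolation=cv2.INTER_CUBIC))
print(plane("wrist",[[239,168],[301,163],[303,220],[240,222]],.056))
print(proj("wrist",[[.5,-.268,.056],[.603,-.313,.11],[.518,-.33,.012]]))
E
```

```text
[[ 0.4653549  -0.24572812  0.056     ]
 [ 0.52879515 -0.23203505  0.056     ]
 [ 0.54060679 -0.29365526  0.056     ]
 [ 0.47189449 -0.30526947  0.056     ]]
[[269.28691737 192.81642398]
 [368.56290884 265.77899845]
 [278.63214    233.13427147]]
```

View pics/w1c.png

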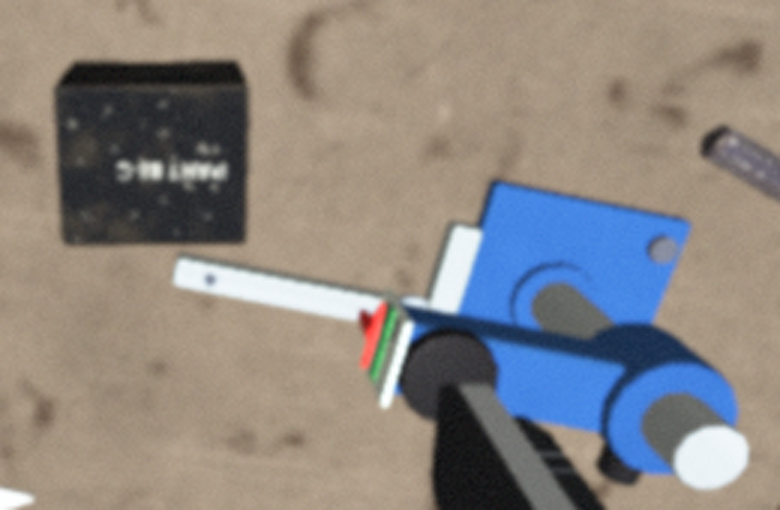

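```bash
python3 - <<'E'
from h import *
c=lambda *p:np.array(p)/3+[220,140]
C=plane("wrist",c([57,87],[246,84],[246,242],[64,243]),.056);print(C,C.mean(0),np.linalg.norm(np.diff(C,axis=0),axis=1))
d=(C[1]-C[0]+C[2]-C[3]);print("yaw",np.arctan2(d[1],d[0]))
F=plane("wrist",c([180,257],[388,296],[173,286],[362,321]),.012);print("fence",F)
d=F[1]-F[0];print(np.arctan2(d[1],d[0]));d=F[3]-F[2];print(np.arctan2(d[1],d[0]))
print("stop",plane("wrist",c([453,225],[430,302]),.012))
print("cast",plane("wrist",c([494,182],[690,220]),.01))
print("pad",plane("wrist",c([448,375]),.11),"col",plane("wrist",c([711,456]),.132))
E
```

```text
[[ 0.46544983 -0.24677308  0.056     ]
 [ 0.53062965 -0.23703785  0.056     ]
 [ 0.53963514 -0.2945715   0.056     ]
 [ 0.47324883 -0.30390419  0.056     ]] [ 0.50224086 -0.27057166  0.056     ] [0.06590284 0.05823417 0.0670391 ]
yaw 0.14392817618286532
fence [[ 0.51838757 -0.31969709  0.012     ]
 [ 0.60881591 -0.32538754  0.012     ]
 [ 0.51717022 -0.33316253  0.012     ]
 [ 0.6000869  -0.3383218   0.012     ]]
-0.06284493427206637
-0.06214223984108903
stop [[ 0.62907284 -0.29044849  0.012     ]
 [ 0.62711207 -0.32569626  0.012     ]]
cast [[ 0.6422575  -0.27053492  0.01      ]
 [ 0.72621597 -0.27582855  0.01      ]]
pad [[ 0.6035421  -0.31209167  0.11      ]] col [[ 0.6776608  -0.31716552  0.132     ]]
```

```bash
python3 - <<'E'
from h import *
S();plan([.502,-.2705,.045],0.144,8)
E
```

```text
t 2.2 pos [ 0.5103 -0.268   0.2191] yaw 7.5 z [-0.009  0.008 -1.   ] F [ 0.7 -0.5  0.3] w 0.0853 q [-0.49  0.16  0.24  1.66  0.    0.95]
yaw now 7.5 rotvec [-0.01   0.007 -0.013] rows for turn 0.10533496083839551
[[-0.04, 0.02, 0.87], [-0.001, 0.001, -0.002]]
[[-0.04, 0.01, 0.87], [-0.001, 0.001, -0.002]]
[[-0.04, 0.01, 0.87], [-0.001, 0.001, -0.002]]
[[-0.04, 0.01, 0.87], [-0.001, 0.001, -0.002]]
[[-0.04, 0.01, 0.87], [-0.001, 0.001, -0.002]]
[[-0.04, 0.01, 0.87], [-0.001, 0.001, -0.002]]
[[-0.04, 0.01, 0.87], [-0.001, 0.001, -0.002]]
[[-0.04, 0.01, 0.87], [-0.001, 0.001, -0.002]]
```

Go down half-way first and re-align.

Call:
apply_moves(rows=[[[-0.1,0.03,0.5],[-0.005,0.005,-0.005]],[[-0.1,0.03,0.6],[-0.005,0.005,-0.005]],[[-0.1,0.02,0.6],[0,0,-0.005]],[[-0.05,0.02,0.6],[0,0,0]],[[-0.05,0,0.6],[0,0,0]],[[0,0,0.4],[0,0,0]],[[0,0,0],[0,0,0]],[[0,0,0],[0,0,0]]])

```text
t: 2.87
position: [0.4971, -0.2745, 0.1346]
tool_rot: [[0.99, 0.141, 0.004], [0.141, -0.99, -0.002], [0.004, 0.002, -1.0]]
ft_force: [-0.4, 0.0, -0.0]
grip_width: 0.0857
```

```bash
python3 - <<'E'
from h import *
S();plan([.502,-.2705,.045],0.144,5)
E
```

```text
t 2.87 pos [ 0.4971 -0.2745  0.1346] yaw 8.08 z [ 0.004 -0.002 -1.   ] F [-0.4  0.  -0. ] w 0.0857 q [-0.5   0.11  0.02  1.48  0.    0.93]
yaw now 8.08 rotvec [ 0.002 -0.004 -0.003] rows for turn 0.028518415195580477
[[0.04, -0.03, 0.72], [0.0, -0.001, -0.001]]
[[0.04, -0.03, 0.72], [0.0, -0.001, -0.001]]
[[0.04, -0.03, 0.72], [0.0, -0.001, -0.001]]
[[0.04, -0.03, 0.72], [0.0, -0.001, -0.001]]
[[0.04, -0.03, 0.72], [0.0, -0.001, -0.001]]
```

Call:
apply_moves(rows=[[[0.1,-0.08,0.2],[0,0,0]],[[0.08,-0.06,0.6],[0,0,0]],[[0,0,0.7],[0,0,0]],[[0,0,0.7],[0,0,0]],[[0,0,0.7],[0,0,0]],[[0,0,0.5],[0,0,0]],[[0,0,0.2],[0,0,0]],[[0,0,0],[0,0,0]]])

```text
t: 3.53
position: [0.5065, -0.2717, 0.0476]
tool_rot: [[0.99, 0.14, 0.014], [0.14, -0.99, -0.007], [0.013, 0.009, -1.0]]
ft_force: [0.2, -0.3, -0.1]
grip_width: 0.0858
```

Call:
apply_moves(rows=[[[0,0,0],[0,0,0]],[[0,0,0],[0,0,0]],[[0,0,0],[0,0,0]],[[0,0,0],[0,0,0]],[[0,0,0],[0,0,0]],[[0,0,0],[0,0,0]],[[0,0,0],[0,0,0]],[[0,0,0],[0,0,0]]], hand=-1, force=40)

```text
t: 4.2
position: [0.509, -0.2727, 0.0529]
tool_rot: [[0.99, 0.14, 0.02], [0.14, -0.99, -0.01], [0.018, 0.013, -1.0]]
ft_force: [-0.8, -0.1, -0.4]
grip_width: -0.0
```

```bash
python3 - <<'E'
from h import *
S()
for n in ("side","top","wrist"):
    im=eyes.grab_frame(n); cv2.imwrite(f"pics/{n}2.png",im[:,:,::-1])
im=cv2.imread("pics/side2.png");cv2.imwrite("pics/side2c.png",cv2.resize(im[170:370,200:400],None,fx=3,fy=3))
S()
E
```

```text
t 4.2 pos [ 0.509  -0.2727  0.0529] yaw 8.08 z [ 0.02 -0.01 -1.  ] F [-0.8 -0.1 -0.4] w -0.0 q [-0.49  0.13 -0.11  1.3   0.    0.94]
t 4.35 pos [ 0.5089 -0.2727  0.0527] yaw 8.08 z [ 0.02 -0.01 -1.  ] F [ 0.5 -0.4  0.3] w 0.0001 q [-0.49  0.13 -0.11  1.3   0.    0.94]
```

View pics/side2c.png

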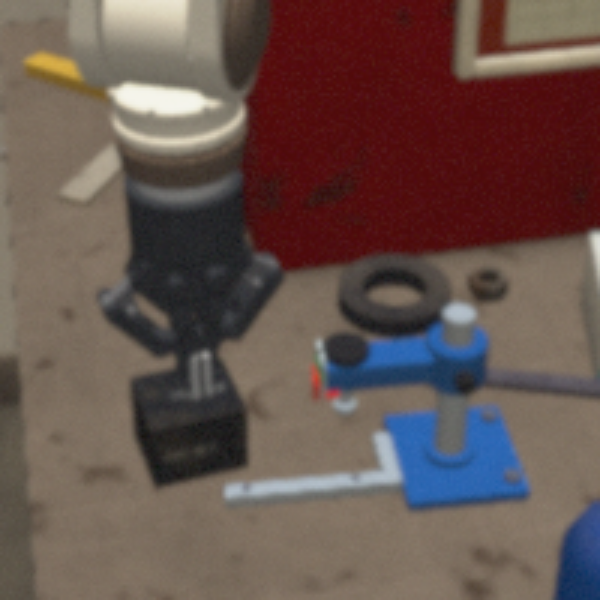

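View pics/wrist2.png

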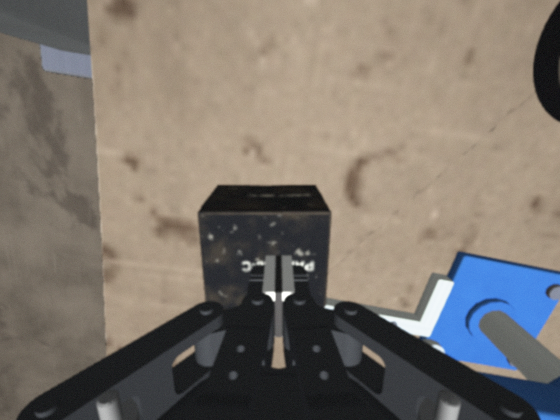

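```bash
python3 - <<'E'
from h import *
print((proj("side",[[.509,-.2727,.028],[.509,-.2727,.053],[.509,-.2727,.06],[.509,-.2727,.075]])-[200,170])*3)
print(proj("wrist",[[.509,-.2727,.028],[.509,-.2727,.053],[.509,-.2727,.08]]))
C=plane("wrist",[[201,211],[328,209]],.056);print(C)
C=plane("side",np.array([[134,400],[222,370],[244,420],[148,435]])/3+[200,170],.056);print(C,C.mean(0))
E
```

```text
[[196.58849792 422.07291412]
 [195.29196703 394.66422686]
 [194.9232189  386.85319295]
 [194.12447895 369.91000418]]
[[276.5202595  246.94002989]
 [277.06994269 266.67383884]
 [277.87550116 295.61376626]]
[[ 0.46648611 -0.24484249  0.056     ]
 [ 0.52963844 -0.23517544  0.056     ]]
[[ 0.46628214 -0.27351166  0.056     ]
 [ 0.53111729 -0.25357541  0.056     ]
 [ 0.53682145 -0.3086598   0.056     ]
 [ 0.47136042 -0.3108329   0.056     ]] [ 0.50139533 -0.28664494  0.056     ]
```

View pics/top2.png

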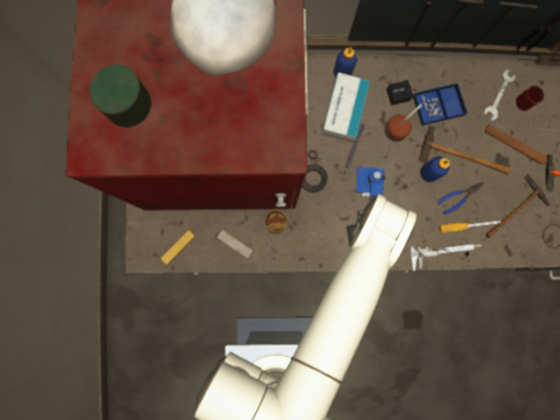

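```bash
python3 - <<'E'
from h import *
a=cv2.imread("pics/wrist2.png")[170:350,180:360];b=cv2.imread("pics/side2.png")[240:345,235:295]
a=cv2.resize(a,(540,540),interpolation=cv2.INTER_CUBIC);b=cv2.resize(b,None,fx=4,fy=540/105,interpolation=cv2.INTER_CUBIC)
o=np.hstack([a,b]);o=np.clip(o.astype(float)*1.8,0,255).astype(np.uint8);cv2.imwrite("pics/z2.png",o)
st=r.observe()
for x,y,z in [(0,-11,25),(0,11,25),(0,-11,12),(0,-11,0),(0,11,0)]:
    P=st["tool_rot"]@np.array([x,y,z])/1000+st["position"];print((x,y,z),proj("wrist",P),proj("side",P))
E
```

```text
(0, -11, 25) [[277.09590331 230.93512105]] [[264.24850188 307.61174272]]
(0, 11, 25) [[277.12931716 262.82183265]] [[267.2634808 314.0890511]]
(0, -11, 12) [[276.9998481  239.28993499]] [[263.88890316 302.88937198]]
(0, -11, 0) [[276.89801584 248.14560096]] [[263.55287266 298.47112943]]
(0, 11, 0) [[276.94396119 283.88330974]] [[266.59467816 304.87223525]]
```

View pics/z2.png

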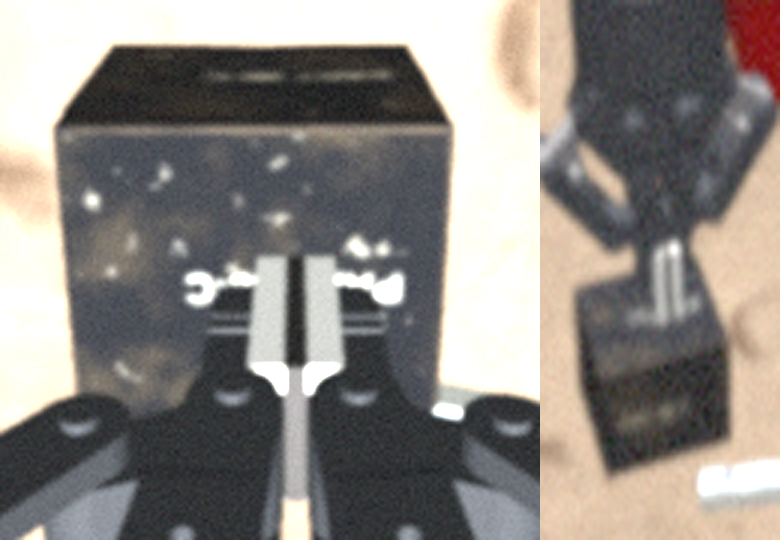

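Call:
apply_moves(rows=[[[0,0,-0.3],[0,0,0]],[[0,0,-0.5],[0,0,0]],[[0,0,-0.6],[0,0,0]],[[0,0,-0.6],[0,0,0]],[[0,0,-0.3],[0,0,0]],[[0,0,0],[0,0,0]],[[0,0,0],[0,0,0]],[[0,0,0],[0,0,0]]])

```text
t: 5.02
position: [0.5077, -0.2721, 0.117]
tool_rot: [[0.99, 0.14, 0.021], [0.14, -0.99, -0.011], [0.019, 0.014, -1.0]]
ft_force: [0.1, -0.2, -0.4]
grip_width: -0.0001
```

```bash
python3 - <<'E'
from h import *
S()
A=[]
for n in ("side","wrist"):
    im=eyes.grab_frame(n); cv2.imwrite(f"pics/{n}3.png",im[:,:,::-1])
a=cv2.imread("pics/wrist3.png")[150:350,180:380];b=cv2.imread("pics/side3.png")[210:345,235:295]
a=cv2.resize(a,(540,540),interpolation=cv2.INTER_CUBIC);b=cv2.resize(b,None,fx=4,fy=4,interpolation=cv2.INTER_CUBIC)
o=np.hstack([a,b]);o=np.clip(o.astype(float)*1.8,0,255).astype(np.uint8);cv2.imwrite("pics/z3.png",o)
st=r.observe()
for x,y,z in [(0,-11,25),(0,11,25),(0,-11,12),(0,-11,0),(0,11,0)]:
    P=st["tool_rot"]@np.array([x,y,z])/1000+st["position"];print((x,y,z),(proj("wrist",P)-[180,150])*2.7,(proj("side",P)-[235,210])*4+[540,0])
E
```

```text
t 5.02 pos [ 0.5077 -0.2721  0.117 ] yaw 8.08 z [ 0.021 -0.011 -1.   ] F [ 0.1 -0.2 -0.4] w -0.0001 q [-0.49  0.11 -0.01  1.43  0.    0.94]
(0, -11, 25) [[262.15892332 218.52542   ]] [[649.33556788 295.34967055]]
(0, 11, 25) [[262.24907293 304.61959658]] [[661.65654469 320.40576975]]
(0, -11, 12) [[261.8995775  241.08348372]] [[647.79401629 275.11270878]]
(0, -11, 0) [[261.62463382 264.99385518]] [[646.35344574 256.17708462]]
(0, 11, 0) [[261.74860858 361.48573729]] [[658.78126441 280.83623447]]
```

View pics/z3.png

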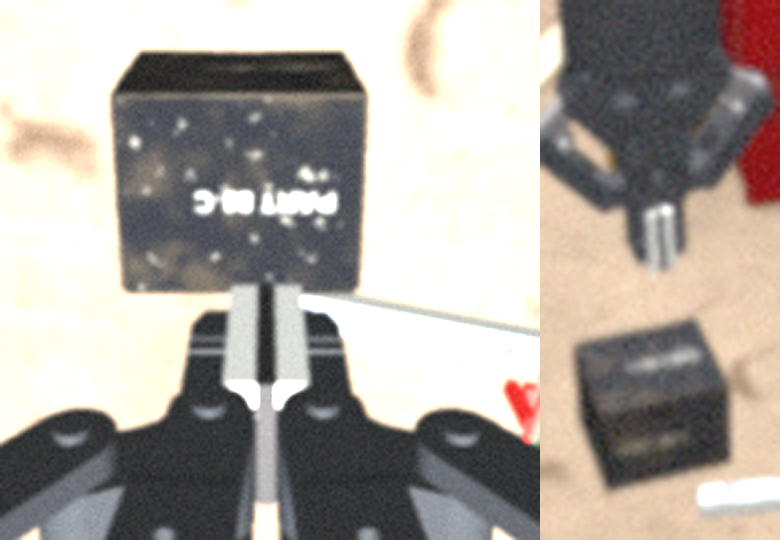

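```bash
python3 - <<'E'
from h import *
C=plane("wrist",np.array([[113,95],[366,94],[358,290],[123,291]])/2.7+[180,150],.056);print(C,C.mean(0),np.linalg.norm(np.diff(C,axis=0),axis=1))
C=plane("wrist",np.array([[135,53],[348,53]])/2.7+[180,150],.0);print(C,np.linalg.norm(np.diff(C,axis=0),axis=1))
E
```

```text
[[ 0.4653654  -0.24631078  0.056     ]
 [ 0.5310695  -0.23699564  0.056     ]
 [ 0.53919163 -0.29390818  0.056     ]
 [ 0.47276205 -0.30303019  0.056     ]] [ 0.50209714 -0.2700612   0.056     ] [0.06636114 0.05748919 0.06705297]
[[ 0.4635179  -0.24612173  0.        ]
 [ 0.53273141 -0.23652725  0.        ]] [0.06987534]
```

Call:
apply_moves(rows=[[[-0.1,0.03,0],[0.007,-0.01,0]],[[-0.1,0.0,0],[0.007,-0.01,0]],[[0,0,0],[0,0,0]],[[0,0,0],[0,0,0]],[[0,0,0],[0,0,0]],[[0,0,0],[0,0,0]],[[0,0,0],[0,0,0]],[[0,0,0],[0,0,0]]], hand=1)

```text
t: 5.78
position: [0.5009, -0.273, 0.1133]
tool_rot: [[0.99, 0.14, -0.008], [0.14, -0.99, 0.004], [-0.008, -0.005, -1.0]]
ft_force: [-0.2, -0.1, 0.7]
grip_width: 0.085
```

```bash
python3 - <<'E'
from h import *
S();plan([.502,-.2705,.01],0.144,6)
E
```

```text
t 5.78 pos [ 0.5009 -0.273   0.1133] yaw 8.06 z [-0.008  0.004 -1.   ] F [-0.2 -0.1  0.7] w 0.085 q [-0.5   0.13  0.01  1.45 -0.    0.93]
yaw now 8.06 rotvec [-0.006  0.008 -0.003] rows for turn 0.061484556137212584
[[0.01, -0.01, 0.69], [-0.001, 0.001, -0.001]]
[[0.01, -0.01, 0.69], [-0.001, 0.001, -0.001]]
[[0.01, -0.01, 0.69], [-0.001, 0.001, -0.001]]
[[0.01, -0.01, 0.69], [-0.001, 0.001, -0.001]]
[[0.01, -0.01, 0.69], [-0.001, 0.001, -0.001]]
[[0.01, -0.02, 0.69], [-0.001, 0.001, -0.001]]
```

Call:
apply_moves(rows=[[[0.02,-0.06,0.3],[-0.003,0.003,0]],[[0,-0.03,0.6],[0,0,0]],[[0,0,0.6],[0,0,0]],[[0,0,0.6],[0,0,0]],[[0,0,0.6],[0,0,0]],[[0,0,0.3],[0,0,0]],[[0,0,0],[0,0,0]],[[0,0,0],[0,0,0]]])

```text
t: 6.45
position: [0.5009, -0.2696, 0.0336]
tool_rot: [[0.99, 0.14, -0.002], [0.14, -0.99, 0.0], [-0.002, -0.0, -1.0]]
ft_force: [0.6, -0.2, -0.0]
grip_width: 0.0856
```

```bash
python3 - <<'E'
from h import *
S();im=eyes.grab_frame("wrist"); cv2.imwrite("pics/w4.png",im[:,:,::-1])
E
```

```text
t 6.45 pos [ 0.5009 -0.2696  0.0336] yaw 8.08 z [-0.002  0.    -1.   ] F [ 0.6 -0.2 -0. ] w 0.0856 q [-0.49  0.15 -0.13  1.29 -0.    0.94]
```

View pics/w4.png

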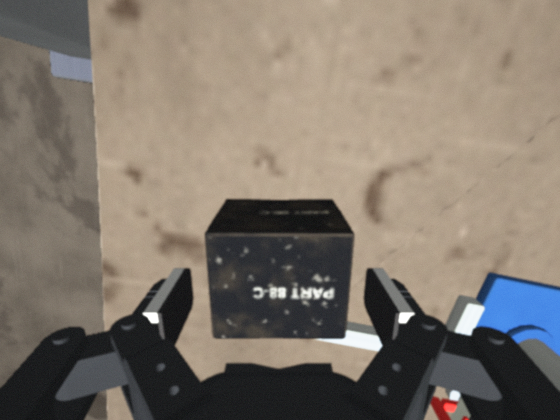

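Call:
apply_moves(rows=[[[0,0,0.3],[0,0,0]],[[0,0,0.3],[0,0,0]],[[0,0,0.2],[0,0,0]],[[0,0,0],[0,0,0]],[[0,0,0],[0,0,0]],[[0,0,0],[0,0,0]],[[0,0,0],[0,0,0]],[[0,0,0],[0,0,0]]])

```text
t: 7.17
position: [0.5025, -0.2705, 0.0147]
tool_rot: [[0.99, 0.14, 0.002], [0.14, -0.99, -0.002], [0.002, 0.002, -1.0]]
ft_force: [-0.5, -0.1, 0.6]
grip_width: 0.0853
```

Call:
apply_moves(rows=[[[0,0,0],[0,0,0]],[[0,0,0],[0,0,0]],[[0,0,0],[0,0,0]],[[0,0,0],[0,0,0]],[[0,0,0],[0,0,0]],[[0,0,0],[0,0,0]],[[0,0,0],[0,0,0]],[[0,0,0],[0,0,0]]], hand=-1, force=40)

```text
t: 7.83
position: [0.5026, -0.2707, 0.0153]
tool_rot: [[0.99, 0.14, 0.002], [0.14, -0.99, -0.002], [0.002, 0.003, -1.0]]
ft_force: [-0.8, 0.3, 0.1]
grip_width: 0.0678
```

Call:
apply_moves(rows=[[[0,0,-0.4],[0,0,0]],[[0,0,-0.5],[0,0,0]],[[0,-0.3,-0.4],[0,0,0]],[[0.02,-0.7,0],[0,0,0]],[[0.02,-0.8,0],[0,0,0]],[[0.02,-0.8,0],[0,0,0]],[[0.02,-0.8,0],[0,0,0]],[[0,-0.5,0],[0,0,0]]])

```text
t: 8.5
position: [0.4908, -0.1708, 0.0558]
tool_rot: [[0.991, 0.136, 0.006], [0.136, -0.991, -0.003], [0.005, 0.004, -1.0]]
ft_force: [0.9, 0.5, -2.1]
grip_width: 0.0685
```

```bash
python3 - <<'E'
from h import *
S();im=eyes.grab_frame("wrist"); cv2.imwrite("pics/w5.png",im[:,:,::-1]);S()
E
```

```text
t 8.5 pos [ 0.4908 -0.1708  0.0558] yaw 7.82 z [ 0.006 -0.003 -1.   ] F [ 0.9  0.5 -2.1] w 0.0685 q [-0.33  0.01 -0.23  1.32 -0.    1.1 ]
t 8.55 pos [ 0.4907 -0.1695  0.056 ] yaw 7.88 z [ 0.006 -0.002 -1.   ] F [ 0.9  2.9 -2.3] w 0.0681 q [-0.33  0.01 -0.23  1.32 -0.    1.1 ]
```

View pics/w5.png

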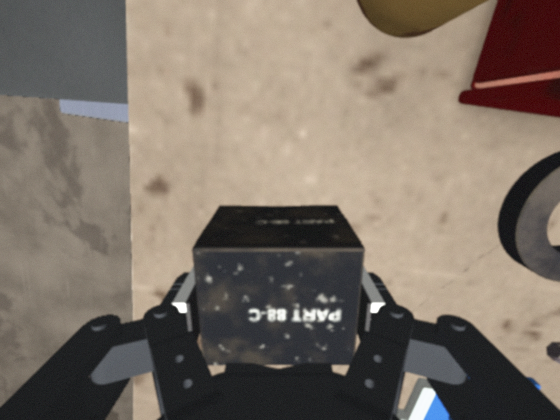

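Call:
apply_moves(rows=[[[0,0,0.3],[0,0,0]],[[0,0,0.4],[0,0,0]],[[0,0,0.4],[0,0,0]],[[0,0,0.3],[0,0,0]],[[0,0,0.1],[0,0,0]],[[0,0,0.05],[0,0,0]],[[0,0,0],[0,0,0]],[[0,0,0],[0,0,0]]])

```text
t: 9.22
position: [0.4917, -0.1705, 0.0154]
tool_rot: [[0.991, 0.137, 0.008], [0.137, -0.991, -0.003], [0.007, 0.004, -1.0]]
ft_force: [0.1, 1.0, -1.4]
grip_width: 0.0683
```

Call:
apply_moves(rows=[[[0,0,0],[0,0,0]],[[0,0,0],[0,0,0]],[[0,0,0],[0,0,0]],[[0,0,0],[0,0,0]],[[0,0,0],[0,0,0]],[[0,0,-0.2],[0,0,0]],[[0,0,-0.6],[0,0,0]],[[0,0,-0.9],[0,0,0]]], hand=1)

```text
t: 9.88
position: [0.4895, -0.171, 0.0556]
tool_rot: [[0.991, 0.135, 0.002], [0.135, -0.991, -0.002], [0.002, 0.002, -1.0]]
ft_force: [0.2, -0.2, -0.4]
grip_width: 0.0853
```

Call:
apply_moves(rows=[[[0,0,-1],[0,0,0]],[[0,0,-1],[0,0,0]],[[0,0,-1],[0,0,0]],[[0,0,-1],[0,0,0]],[[0,-0.5,-0.5],[0,0,0]],[[0,-1,0],[0,0,0]],[[0,-1,0],[0,0,0]],[[0,-1,0],[0,0,0]]])

```text
t: 10.55
position: [0.4784, -0.0852, 0.1817]
tool_rot: [[0.992, 0.129, 0.011], [0.129, -0.992, -0.005], [0.01, 0.006, -1.0]]
ft_force: [-0.8, -0.0, -0.2]
grip_width: 0.0851
```

```bash
python3 - <<'E'
from h import *
S();plan([.47,.27,.2],np.pi/4,16)
E
```

```text
t 10.55 pos [ 0.4784 -0.0852  0.1817] yaw 7.43 z [ 0.011 -0.005 -1.   ] F [-0.8 -0.  -0.2] w 0.0851 q [-0.17 -0.09 -0.09  1.56 -0.    1.27]
yaw now 7.43 rotvec [ 0.009 -0.008 -0.656] rows for turn 5.245782509805701
[[0.09, -0.88, -0.05], [0.001, -0.0, -0.041]]
[[0.13, -0.88, -0.05], [0.001, -0.0, -0.041]]
[[0.17, -0.87, -0.05], [0.001, -0.0, -0.041]]
[[0.2, -0.86, -0.05], [0.001, -0.0, -0.041]]
[[0.24, -0.86, -0.05], [0.001, -0.0, -0.041]]
[[0.27, -0.85, -0.05], [0.001, -0.0, -0.041]]
[[0.31, -0.83, -0.05], [0.001, -0.0, -0.041]]
[[0.34, -0.82, -0.05], [0.001, -0.0, -0.041]]
[[0.37, -0.81, -0.05], [0.001, -0.0, -0.041]]
[[0.41, -0.79, -0.05], [0.001, -0.0, -0.041]]
[[0.44, -0.77, -0.05], [0.001, -0.0, -0.041]]
[[0.47, -0.75, -0.05], [0.001, -0.0, -0.041]]
[[0.5, -0.73, -0.05], [0.001, -0.0, -0.041]]
[[0.53, -0.71, -0.05], [0.001, -0.0, -0.041]]
[[0.56, -0.69, -0.05], [0.001, -0.0, -0.041]]
[[0.59, -0.67, -0.05], [0.001, -0.0, -0.041]]
```

Call:
apply_moves(rows=[[[0.1,-0.95,0],[0,0,-0.045]],[[0.13,-0.95,-0.05],[0,0,-0.045]],[[0.17,-0.95,-0.05],[0,0,-0.045]],[[0.2,-0.95,-0.05],[0,0,-0.045]],[[0.24,-0.95,-0.05],[0,0,-0.045]],[[0.27,-0.95,-0.05],[0,0,-0.045]],[[0.31,-0.9,-0.05],[0,0,-0.045]],[[0.34,-0.9,-0.05],[0,0,-0.045]]])

```text
t: 11.22
position: [0.4643, 0.1168, 0.1947]
tool_rot: [[0.876, 0.482, 0.017], [0.482, -0.876, -0.005], [0.013, 0.013, -1.0]]
ft_force: [0.1, 0.1, -0.3]
grip_width: 0.0855
```

Call:
apply_moves(rows=[[[0.35,-0.85,0],[0,0,-0.045]],[[0.4,-0.85,0],[0,0,-0.045]],[[0.45,-0.8,-0.05],[0,0,-0.045]],[[0.45,-0.8,-0.05],[0,0,-0.045]],[[0.5,-0.8,-0.05],[0,0,-0.045]],[[0.4,-0.4,0],[0,0,-0.04]],[[0,0,0],[0,0,0]],[[0,0,0],[0,0,0]]])

```text
t: 11.88
position: [0.4487, 0.2569, 0.2018]
tool_rot: [[0.704, 0.71, 0.021], [0.71, -0.704, -0.003], [0.013, 0.017, -1.0]]
ft_force: [-0.0, -0.4, 0.6]
grip_width: 0.0854
```

```bash
python3 - <<'E'
from h import *
S();im=eyes.grab_frame("wrist"); cv2.imwrite("pics/w6.png",im[:,:,::-1]);S()
E
```

```text
t 11.88 pos [0.4487 0.2569 0.2018] yaw 45.25 z [ 0.021 -0.003 -1.   ] F [-0.  -0.4  0.6] w 0.0854 q [ 0.53 -0.02  0.02  1.59 -0.01  1.31]
t 11.93 pos [0.4488 0.2567 0.2018] yaw 45.22 z [ 0.021 -0.002 -1.   ] F [-0.8 -0.1 -0. ] w 0.0852 q [ 0.53 -0.02  0.02  1.59 -0.01  1.31]
```

View pics/w6.png

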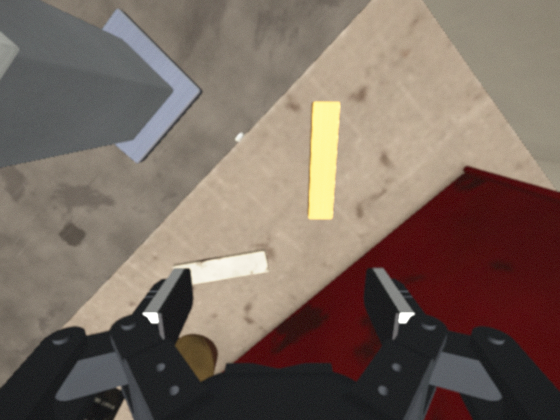

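```bash
python3 - <<'E'
from h import *
im=cv2.imread("pics/w6.png");h=cv2.cvtColor(im,cv2.COLOR_BGR2HSV)
m=cv2.inRange(h,(18,90,150),(35,255,255));m[:, :250]=0
cs=max(cv2.findContours(m,0,2)[0],key=cv2.contourArea);b=cv2.boxPoints(cv2.minAreaRect(cs));print(b)
C=plane("wrist",b,.018);c=C.mean(0);print(C,c)
e=sorted([(np.linalg.norm(C[1]-C[0]),0),(np.linalg.norm(C[2]-C[1]),1)]);print(e)
i=e[1][1];d=C[i+1]-C[i];d=d*np.sign(d[0]);u=d/np.linalg.norm(d);a=np.arctan2(u[1],u[0]);print("bar yaw",a,np.degrees(a)+90)
g=c-u*.04;print("grasp",g)
plan([g[0],g[1],.06],a+np.pi/2,8)
E
```

```text
[[306.2565   218.84401 ]
 [311.21317   99.88389 ]
 [340.1213   101.088394]
 [335.16464  220.04852 ]]
[[0.50284755 0.25337458 0.018     ]
 [0.41043358 0.34650024 0.018     ]
 [0.43243362 0.3669676  0.018     ]
 [0.52816276 0.27653197 0.018     ]] [0.46846938 0.3108436  0.018     ]
[(np.float64(0.030048530703396296), 1), (np.float64(0.1311972932410247), 0)]
bar yaw -0.7892339768974299 44.78022407545175
grasp [0.44029381 0.33923615 0.018     ]
yaw now 45.22 rotvec [ 0.017 -0.013  0.008] rows for turn 0.13489785300627957
[[0.25, -0.33, 0.71], [0.002, -0.002, 0.001]]
[[0.25, -0.33, 0.71], [0.002, -0.002, 0.001]]
[[0.26, -0.33, 0.71], [0.002, -0.002, 0.001]]
[[0.26, -0.33, 0.71], [0.002, -0.002, 0.001]]
[[0.26, -0.33, 0.71], [0.002, -0.002, 0.001]]
[[0.26, -0.33, 0.71], [0.002, -0.002, 0.001]]
[[0.26, -0.33, 0.71], [0.002, -0.002, 0.001]]
[[0.26, -0.32, 0.71], [0.002, -0.002, 0.001]]
```

Call:
apply_moves(rows=[[[0.25,-0.33,0.5],[0.01,-0.008,0]],[[0.3,-0.4,0.7],[0.003,-0.003,0]],[[0.35,-0.45,0.8],[0,0,0]],[[0.35,-0.45,0.8],[0,0,0]],[[0.35,-0.45,0.8],[0,0,0]],[[0.2,-0.3,0.8],[0,0,0]],[[0,0,0.4],[0,0,0]],[[0,0,0],[0,0,0]]])

```text
t: 12.6
position: [0.44, 0.3294, 0.073]
tool_rot: [[0.716, 0.698, 0.001], [0.698, -0.716, -0.001], [0.0, 0.001, -1.0]]
ft_force: [1.0, 0.1, -0.1]
grip_width: 0.0854
```

```bash
python3 - <<'E'
from h import *
S()
im=eyes.grab_frame("wrist")[:,:,::-1].copy(); cv2.imwrite("pics/w7.png",im);h=cv2.cvtColor(im,cv2.COLOR_BGR2HSV)
m=cv2.inRange(h,(18,90,150),(35,255,255))
cs=max(cv2.findContours(m,0,2)[0],key=cv2.contourArea);b=cv2.boxPoints(cv2.minAreaRect(cs));print(b)
C=plane("wrist",b,.018);c=C.mean(0);print(C,c)
plan([.440,.339,.0],np.radians(44.8),5)
E
```

```text
t 12.6 pos [0.44   0.3294 0.073 ] yaw 44.29 z [ 0.001 -0.001 -1.   ] F [ 1.   0.1 -0.1] w 0.0854 q [ 0.64  0.08 -0.13  1.36 -0.    1.44]
[[267. 185.]
 [308. 185.]
 [308. 339.]
 [267. 339.]]
[[0.41214563 0.34753907 0.018     ]
 [0.43253773 0.36743575 0.018     ]
 [0.5266221  0.27674814 0.018     ]
 [0.50230295 0.25295905 0.018     ]] [0.4684021 0.3111705 0.018    ]
yaw now 44.28 rotvec [ 0.001 -0.001 -0.009] rows for turn 0.07200690827023991
[[0.05, -0.06, 0.59], [0.0, -0.0, -0.002]]
[[0.05, -0.06, 0.59], [0.0, -0.0, -0.002]]
[[0.05, -0.06, 0.59], [0.0, -0.0, -0.002]]
[[0.05, -0.06, 0.59], [0.0, -0.0, -0.002]]
[[0.05, -0.06, 0.59], [0.0, -0.0, -0.002]]
```

View pics/w7.png

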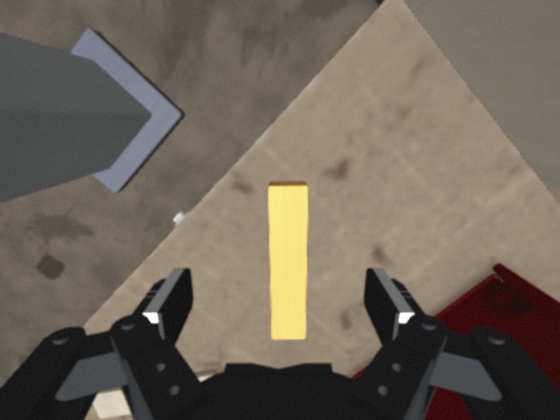

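Call:
apply_moves(rows=[[[0.15,-0.1,0.3],[0,0,0]],[[0.15,-0.1,0.6],[0,0,0]],[[0.05,-0.05,0.7],[0,0,0]],[[0,0,0.7],[0,0,0]],[[0,0,0.5],[0,0,0]],[[0,0,0.1],[0,0,0]],[[0,0,0],[0,0,0]],[[0,0,0],[0,0,0]]])

```text
t: 13.32
position: [0.4488, 0.3404, 0.0065]
tool_rot: [[0.721, 0.693, 0.012], [0.693, -0.721, 0.008], [0.014, 0.003, -1.0]]
ft_force: [0.0, 0.0, -0.2]
grip_width: 0.0854
```

```bash
python3 - <<'E'
from h import *
S()
plan([.440,.339,-.002],np.radians(44.3),5)
E
```

```text
t 13.32 pos [0.4488 0.3404 0.0065] yaw 43.84 z [ 0.012  0.008 -1.   ] F [ 0.   0.  -0.2] w 0.0854 q [ 0.65  0.13 -0.2   1.22 -0.    1.46]
yaw now 43.84 rotvec [ 0.003 -0.014 -0.008] rows for turn 0.10975193531390237
[[-0.06, -0.04, 0.07], [0.001, -0.003, -0.002]]
[[-0.06, -0.04, 0.07], [0.001, -0.003, -0.002]]
[[-0.06, -0.04, 0.07], [0.001, -0.003, -0.002]]
[[-0.06, -0.04, 0.07], [0.001, -0.003, -0.002]]
[[-0.06, -0.04, 0.07], [0.001, -0.003, -0.002]]
```

Call:
apply_moves(rows=[[[-0.12,-0.1,0.1],[0.001,-0.008,-0.004]],[[-0.1,-0.05,0.1],[0,-0.002,-0.002]],[[-0.05,0,0.1],[0,0,0]],[[0,0,0.05],[0,0,0]],[[0,0,0],[0,0,0]],[[0,0,0],[0,0,0]],[[0,0,0],[0,0,0]],[[0,0,0],[0,0,0]]])

```text
t: 13.98
position: [0.4426, 0.3395, 0.0013]
tool_rot: [[0.717, 0.697, 0.008], [0.697, -0.717, 0.005], [0.009, 0.002, -1.0]]
ft_force: [0.2, 0.3, 0.1]
grip_width: 0.0854
```

Call:
apply_moves(rows=[[[0,0,0],[0,0,0]],[[0,0,0],[0,0,0]],[[0,0,0],[0,0,0]],[[0,0,0],[0,0,0]],[[0,0,0],[0,0,0]],[[0,0,0],[0,0,0]],[[0,0,0],[0,0,0]],[[0,0,0],[0,0,0]]], hand=-1, force=70)

```text
t: 14.65
position: [0.4428, 0.3396, 0.0017]
tool_rot: [[0.717, 0.697, 0.008], [0.697, -0.717, 0.005], [0.009, 0.002, -1.0]]
ft_force: [-1.1, -0.2, 1.8]
grip_width: 0.0265
```

```bash
python3 - <<'E'
from h import *
S();im=eyes.grab_frame("wrist")[:,:,::-1].copy(); cv2.imwrite("pics/w8.png",im)
E
```

```text
t 14.65 pos [0.4428 0.3396 0.0017] yaw 44.18 z [ 0.008  0.005 -1.   ] F [-1.1 -0.2  1.8] w 0.0265 q [ 0.65  0.13 -0.22  1.22 -0.    1.45]
```

View pics/w8.png

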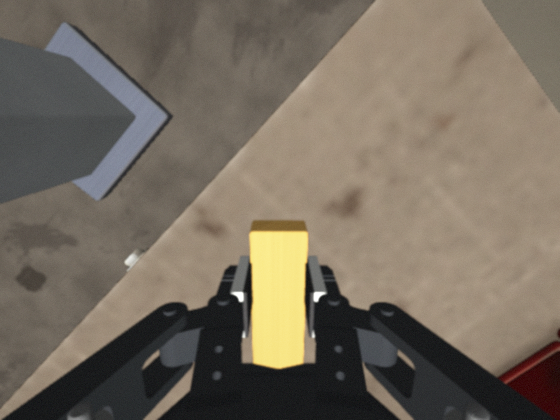

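Call:
apply_moves(rows=[[[0,0,-0.4],[0,0,0]],[[0,0,-0.8],[0,0,0]],[[0,0,-1],[0,0,0]],[[0,0,-1],[0,0,0]],[[0,0,-1],[0,0,0]],[[0,0,-1],[0,0,0]],[[0,0,-0.8],[0,0,0]],[[0,0,-0.3],[0,0,0]]])

```text
t: 15.37
position: [0.4376, 0.3361, 0.1634]
tool_rot: [[0.717, 0.697, -0.003], [0.697, -0.717, -0.002], [-0.004, -0.0, -1.0]]
ft_force: [0.9, -0.1, -3.6]
grip_width: 0.0259
```

```bash
python3 - <<'E'
from h import *
S();im=eyes.grab_frame("wrist")[:,:,::-1].copy(); cv2.imwrite("pics/w9.png",im)
plan([.45,0.02,.16],np.radians(65),12)
E
```

```text
t 15.37 pos [0.4376 0.3361 0.1634] yaw 44.17 z [-0.003 -0.002 -1.   ] F [ 0.9 -0.1 -3.6] w 0.0259 q [ 0.66  0.08  0.05  1.54 -0.    1.45]
yaw now 44.17 rotvec [-0.001  0.002 -0.364] rows for turn 2.9080519491804573
[[-0.71, 0.78, 0.01], [-0.0, 0.0, -0.03]]
[[-0.73, 0.76, 0.01], [-0.0, 0.0, -0.03]]
[[-0.75, 0.74, 0.01], [-0.0, 0.0, -0.03]]
[[-0.77, 0.72, 0.01], [-0.0, 0.0, -0.03]]
[[-0.8, 0.69, 0.01], [-0.0, 0.0, -0.03]]
[[-0.82, 0.67, 0.01], [-0.0, 0.0, -0.03]]
[[-0.84, 0.64, 0.01], [-0.0, 0.0, -0.03]]
[[-0.86, 0.62, 0.01], [-0.0, 0.0, -0.03]]
[[-0.87, 0.59, 0.01], [-0.0, 0.0, -0.03]]
[[-0.89, 0.57, 0.01], [-0.0, 0.0, -0.03]]
[[-0.91, 0.54, 0.01], [-0.0, 0.0, -0.03]]
[[-0.92, 0.51, 0.01], [-0.0, 0.0, -0.03]]
```

View pics/w9.png

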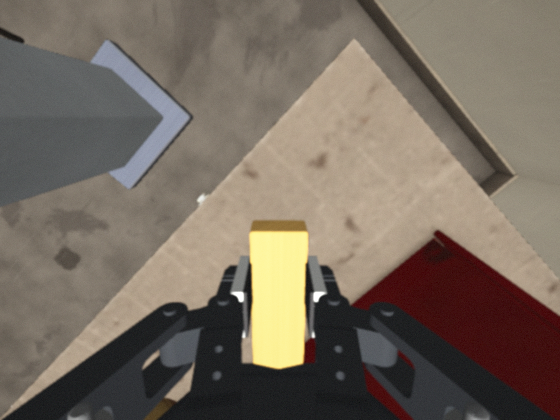

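Call:
apply_moves(rows=[[[-0.75,0.75,0],[0,0,-0.02]],[[-0.78,0.8,0],[0,0,-0.03]],[[-0.8,0.78,0],[0,0,-0.03]],[[-0.82,0.77,0],[0,0,-0.03]],[[-0.85,0.75,0],[0,0,-0.03]],[[-0.87,0.73,0],[0,0,-0.03]],[[-0.9,0.7,0],[0,0,-0.03]],[[-0.92,0.7,0],[0,0,-0.03]]])

```text
t: 16.08
position: [0.4412, 0.1071, 0.1546]
tool_rot: [[0.524, 0.852, -0.013], [0.852, -0.524, -0.004], [-0.01, -0.009, -1.0]]
ft_force: [0.4, -0.9, -2.4]
grip_width: 0.0259
```

```bash
python3 - <<'E'
from h import *
S()
plan([.455,-.2985,.16],np.radians(86.3),16)
E
```

```text
t 16.08 pos [0.4412 0.1071 0.1546] yaw 58.4 z [-0.013 -0.004 -1.   ] F [ 0.4 -0.9 -2.4] w 0.0259 q [ 0.24 -0.14 -0.19  1.54 -0.    0.79]
yaw now 58.4 rotvec [-0.011  0.008 -0.487] rows for turn 3.895981495964375
[[-0.85, 0.56, -0.01], [-0.001, 0.0, -0.03]]
[[-0.86, 0.53, -0.01], [-0.001, 0.0, -0.03]]
[[-0.88, 0.51, -0.01], [-0.001, 0.0, -0.03]]
[[-0.89, 0.48, -0.01], [-0.001, 0.0, -0.03]]
[[-0.91, 0.45, -0.01], [-0.001, 0.0, -0.03]]
[[-0.92, 0.43, -0.01], [-0.001, 0.0, -0.03]]
[[-0.93, 0.4, -0.01], [-0.001, 0.0, -0.03]]
[[-0.95, 0.37, -0.01], [-0.001, 0.0, -0.03]]
[[-0.96, 0.34, -0.01], [-0.001, 0.0, -0.03]]
[[-0.97, 0.31, -0.01], [-0.001, 0.0, -0.03]]
[[-0.97, 0.28, -0.01], [-0.001, 0.0, -0.03]]
[[-0.98, 0.25, -0.01], [-0.001, 0.0, -0.03]]
[[-0.99, 0.22, -0.01], [-0.001, 0.0, -0.03]]
[[-1.0, 0.19, -0.01], [-0.001, 0.0, -0.03]]
[[-1.0, 0.16, -0.01], [-0.001, 0.0, -0.03]]
[[-1.01, 0.13, -0.01], [-0.001, 0.0, -0.03]]
```

Call:
apply_moves(rows=[[[-0.9,0.58,0],[-0.003,0.003,-0.03]],[[-0.9,0.55,0],[-0.003,0,-0.03]],[[-0.9,0.52,-0.05],[0,0,-0.03]],[[-0.92,0.5,-0.05],[0,0,-0.03]],[[-0.93,0.47,-0.05],[0,0,-0.03]],[[-0.95,0.44,-0.05],[0,0,-0.03]],[[-0.95,0.4,-0.05],[0,0,-0.03]],[[-0.95,0.37,0],[0,0,-0.03]]])

```text
t: 16.75
position: [0.4421, -0.1126, 0.1509]
tool_rot: [[0.295, 0.955, -0.02], [0.956, -0.295, -0.004], [-0.01, -0.018, -1.0]]
ft_force: [0.3, -0.2, -2.9]
grip_width: 0.0261
```

```bash
python3 - <<'E'
from h import *
S()
plan([.455,-.2985,.16],np.radians(86.3),8)
E
```

```text
t 16.75 pos [ 0.4421 -0.1126  0.1509] yaw 72.85 z [-0.02  -0.004 -1.   ] F [ 0.3 -0.2 -2.9] w 0.0261 q [-0.24 -0.13 -0.19  1.54 -0.01  0.06]
yaw now 72.85 rotvec [-0.019  0.008 -0.235] rows for turn 1.877960043740142
[[-0.87, 0.33, -0.04], [-0.002, 0.001, -0.029]]
[[-0.88, 0.31, -0.04], [-0.002, 0.001, -0.029]]
[[-0.89, 0.28, -0.04], [-0.002, 0.001, -0.029]]
[[-0.9, 0.26, -0.04], [-0.002, 0.001, -0.029]]
[[-0.9, 0.23, -0.04], [-0.002, 0.001, -0.029]]
[[-0.91, 0.2, -0.04], [-0.002, 0.001, -0.029]]
[[-0.91, 0.18, -0.04], [-0.002, 0.001, -0.029]]
[[-0.92, 0.15, -0.04], [-0.002, 0.001, -0.029]]
```

Call:
apply_moves(rows=[[[-0.9,0.33,-0.05],[-0.005,0.003,-0.03]],[[-0.95,0.31,-0.05],[-0.005,0.002,-0.03]],[[-0.95,0.3,-0.05],[-0.003,0,-0.03]],[[-0.95,0.26,0],[0,0,-0.03]],[[-0.95,0.23,0],[0,0,-0.03]],[[-0.8,0.15,0],[0,0,-0.03]],[[-0.5,0.05,0],[0,0,-0.03]],[[0,0,0],[0,0,0]]])

```text
t: 17.42
position: [0.444, -0.279, 0.1426]
tool_rot: [[0.082, 0.996, -0.021], [0.997, -0.082, 0.002], [0.001, -0.021, -1.0]]
ft_force: [-0.1, 0.0, -3.1]
grip_width: 0.0262
```

```bash
python3 - <<'E'
from h import *
S();im=eyes.grab_frame("wrist")[:,:,::-1].copy(); cv2.imwrite("pics/w10.png",im)
plan([.4608,-.2985,.05],np.radians(86.3),8)
E
```

```text
t 17.42 pos [ 0.444  -0.279   0.1426] yaw 85.31 z [-0.021  0.002 -1.   ] F [-0.1  0.  -3.1] w 0.0262 q [-0.56  0.03 -0.05  1.51 -0.01 -0.47]
yaw now 85.22 rotvec [-0.022 -0.002 -0.019] rows for turn 0.17453108183224855
[[-0.1, 0.1, 0.46], [-0.003, -0.0, -0.002]]
[[-0.1, 0.1, 0.46], [-0.003, -0.0, -0.002]]
[[-0.1, 0.1, 0.46], [-0.003, -0.0, -0.002]]
[[-0.1, 0.1, 0.46], [-0.003, -0.0, -0.002]]
[[-0.1, 0.1, 0.46], [-0.003, -0.0, -0.002]]
[[-0.1, 0.1, 0.46], [-0.003, -0.0, -0.002]]
[[-0.1, 0.09, 0.46], [-0.003, -0.0, -0.002]]
[[-0.1, 0.09, 0.46], [-0.003, -0.0, -0.002]]
```

View pics/w10.png

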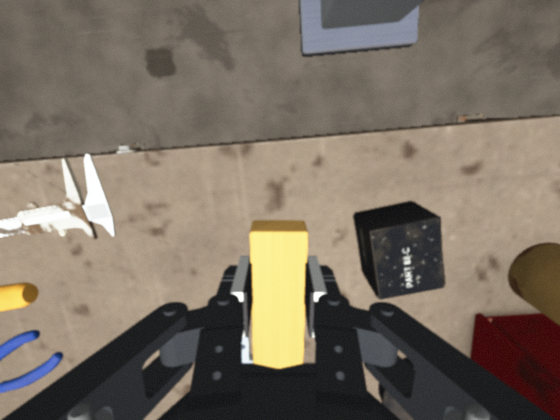

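Call:
apply_moves(rows=[[[-0.2,0.1,0.3],[-0.01,0,-0.005]],[[-0.2,0.1,0.5],[-0.008,0,-0.005]],[[-0.15,0.1,0.6],[0,0,-0.003]],[[-0.1,0.1,0.6],[0,0,0]],[[0,0.05,0.6],[0,0,0]],[[0,0,0.5],[0,0,0]],[[0,0,0.2],[0,0,0]],[[0,0,0],[0,0,0]]])

```text
t: 18.13
position: [0.4526, -0.2893, 0.0494]
tool_rot: [[0.068, 0.998, -0.004], [0.998, -0.068, 0.006], [0.005, -0.005, -1.0]]
ft_force: [0.6, -0.5, -3.4]
grip_width: 0.0259
```

```bash
python3 - <<'E'
from h import *
S()
for n in("side",): cv2.imwrite("pics/s11.png",cv2.resize(eyes.grab_frame(n)[220:380,220:360,::-1],None,fx=4,fy=3.7,interpolation=cv2.INTER_CUBIC))
plan([.4608,-.2985,.002],np.radians(86.3),4)
E
```

```text
t 18.13 pos [ 0.4526 -0.2893  0.0494] yaw 86.08 z [-0.004  0.006 -1.   ] F [ 0.6 -0.5 -3.4] w 0.0259 q [-0.57  0.07 -0.19  1.32  0.   -0.5 ]
yaw now 86.08 rotvec [-0.005 -0.005 -0.004] rows for turn 0.0422483738047641
[[-0.09, 0.09, 0.48], [-0.001, -0.001, -0.001]]
[[-0.09, 0.09, 0.48], [-0.001, -0.001, -0.001]]
[[-0.09, 0.09, 0.48], [-0.001, -0.001, -0.001]]
[[-0.09, 0.09, 0.48], [-0.001, -0.001, -0.001]]
```

View pics/s11.png

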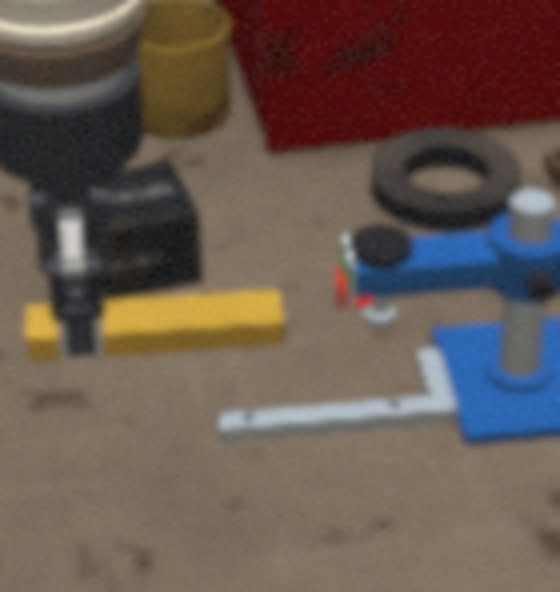

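Call:
apply_moves(rows=[[[-0.15,0.1,0.3],[0,0,0]],[[-0.15,0.1,0.5],[0,0,0]],[[-0.1,0.05,0.5],[0,0,0]],[[0,0,0.4],[0,0,0]],[[0,0,0.1],[0,0,0]],[[0,0,0],[0,0,0]],[[0,0,0],[0,0,0]],[[0,0,0],[0,0,0]]])

```text
t: 18.85
position: [0.4601, -0.3009, 0.0021]
tool_rot: [[0.068, 0.998, -0.001], [0.998, -0.068, 0.004], [0.004, -0.001, -1.0]]
ft_force: [-0.5, 0.1, -1.9]
grip_width: 0.0262
```

```bash
python3 - <<'E'
from h import *
S()
G=np.array([.6035,-.312]);y=-.064
st=r.observe();p=st["position"][:2]-G;print("tcp in gauge",p[0]*np.cos(y)+p[1]*np.sin(y),-p[0]*np.sin(y)+p[1]*np.cos(y))
E
```

```text
t 18.85 pos [ 0.4601 -0.3009  0.0021] yaw 86.09 z [-0.001  0.004 -1.   ] F [-0.5  0.1 -1.9] w 0.0262 q [-0.58  0.12 -0.22  1.23  0.   -0.51]
tcp in gauge -0.14380788735438427 0.0018782488015599633
```

Call:
apply_moves(rows=[[[0.06,0.1,0],[0,0,0]],[[0,0.3,0],[0,0,0]],[[0,0.35,0],[0,0,0]],[[0,0.35,0],[0,0,0]],[[0,0.35,0],[0,0,0]],[[0,0.2,0],[0,0,0]],[[0,0,0],[0,0,0]],[[0,0,0],[0,0,0]]])

```text
t: 19.52
position: [0.5076, -0.3027, 0.0037]
tool_rot: [[0.067, 0.998, 0.001], [0.998, -0.067, 0.002], [0.002, 0.001, -1.0]]
ft_force: [-3.7, -0.2, -0.9]
grip_width: 0.0262
```

```bash
cat >> h.py <<'E'
def gf(p):
    G=np.array([.6035,-.312]);y=-.064;p=np.array(p)[...,:2]-G
    return np.stack([p[...,0]*np.cos(y)+p[...,1]*np.sin(y),-p[...,0]*np.sin(y)+p[...,1]*np.cos(y)],-1)
E
python3 - <<'E'
from h import *
S();print(gf(r.observe()["position"]))
for n in("side",): cv2.imwrite("pics/s12.png",cv2.resize(eyes.grab_frame(n)[220:380,220:360,::-1],None,fx=4,fy=3.7,interpolation=cv2.INTER_CUBIC))
E
```

```text
t 19.52 pos [ 0.5076 -0.3027  0.0037] yaw 86.14 z [ 0.001  0.002 -1.   ] F [-3.7 -0.2 -0.9] w 0.0262 q [-0.54  0.21 -0.12  1.24  0.   -0.47]
[-0.09633769  0.00314292]
```

View pics/s12.png

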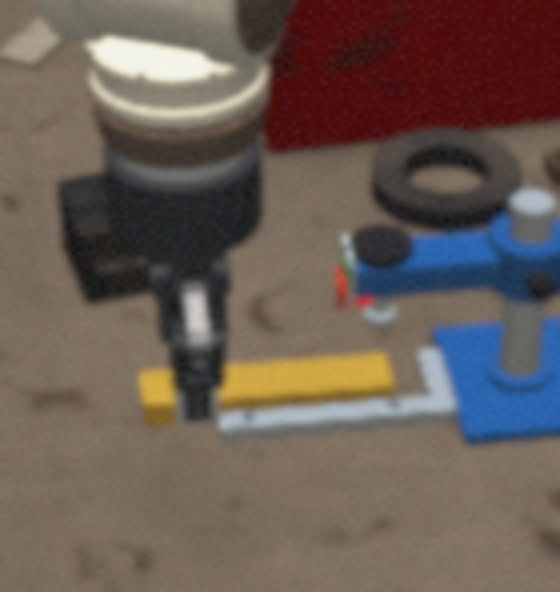

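Call:
apply_moves(rows=[[[-0.08,-0.12,0],[0,0,0]],[[0,0,0],[0,0,0]],[[0,0,0],[0,0,0]],[[0,0,0],[0,0,0]],[[0,0,0],[0,0,0]],[[0,0,0],[0,0,0]],[[0,0,0],[0,0,0]],[[0,0,0],[0,0,0]]])

```text
t: 20.23
position: [0.5027, -0.3046, 0.0036]
tool_rot: [[0.068, 0.998, 0.001], [0.998, -0.068, 0.003], [0.003, 0.001, -1.0]]
ft_force: [-0.8, 0.3, -2.9]
grip_width: 0.0262
```

Call:
apply_moves(rows=[[[0,0,0],[0,0,0]],[[0,0,0],[0,0,0]],[[0,0,0],[0,0,0]],[[0,0,0],[0,0,0]],[[0,0,-0.2],[0,0,0]],[[0,0,-0.6],[0,0,0]],[[0,0,-0.6],[0,0,0]],[[0,0,-0.6],[0,0,0]]], hand=1)

```text
t: 20.9
position: [0.5023, -0.3043, 0.0548]
tool_rot: [[0.068, 0.998, 0.0], [0.998, -0.068, 0.004], [0.004, -0.0, -1.0]]
ft_force: [-0.1, -0.4, 0.2]
grip_width: 0.0854
```

Call:
apply_moves(rows=[[[0,-0.3,-0.2],[0,0,0]],[[0,-0.5,0],[0,0,0]],[[0,-0.5,0],[0,0,0]],[[0,-0.5,0],[0,0,0]],[[0,-0.3,0],[0,0,0]],[[0,0,0],[0,0,0]],[[0,0,0],[0,0,0]],[[0,0,0],[0,0,0]]], hand=-1, force=60)

```text
t: 21.57
position: [0.4482, -0.3017, 0.0651]
tool_rot: [[0.068, 0.998, 0.007], [0.998, -0.068, -0.001], [-0.0, 0.007, -1.0]]
ft_force: [-0.3, 0.0, 0.5]
grip_width: 0.0002
```

```bash
python3 - <<'E'
from h import *
S();print(gf(r.observe()["position"]))
im=eyes.grab_frame("wrist")[:,:,::-1].copy(); cv2.imwrite("pics/w13.png",im)
cv2.imwrite("pics/s13.png",cv2.resize(eyes.grab_frame("side")[220:380,220:360,::-1],None,fx=4,fy=3.7,interpolation=cv2.INTER_CUBIC))
E
```

```text
t 21.57 pos [ 0.4482 -0.3017  0.0651] yaw 86.1 z [ 0.007 -0.001 -1.   ] F [-0.3  0.   0.5] w 0.0002 q [-0.59  0.06 -0.17  1.34  0.   -0.53]
[-0.15563685  0.00034258]
```

View pics/w13.png

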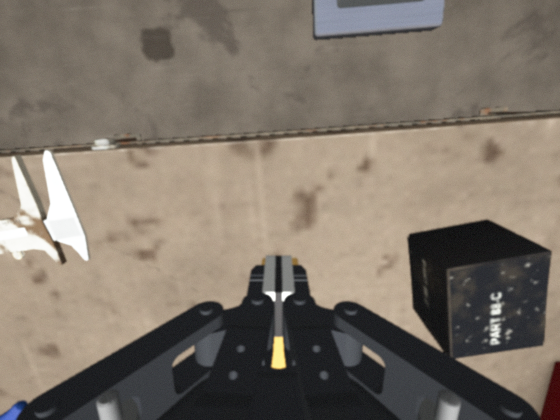

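View pics/s13.png

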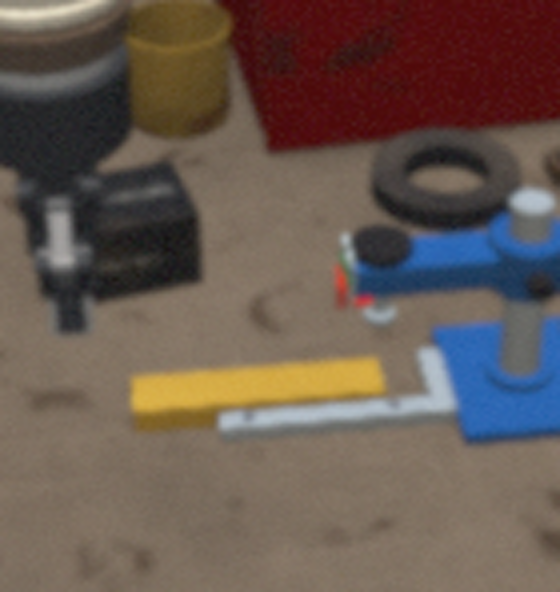

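```bash
python3 - <<'E'
from h import *
print(gf(plane("wrist",[[290,260],[264,262]],.018)))
E
```

```text
[[-0.13441409  0.00868737]
 [-0.13284859 -0.01011387]]
```

Call:
apply_moves(rows=[[[0,-0.1,0.3],[0,0,0]],[[0,0,0.5],[0,0,0]],[[0,0,0.5],[0,0,0]],[[0,0,0.4],[0,0,0]],[[0,0,0.2],[0,0,0]],[[0,0,0.05],[0,0,0]],[[0,0,0],[0,0,0]],[[0,0,0],[0,0,0]]])

```text
t: 22.33
position: [0.4463, -0.3006, 0.0085]
tool_rot: [[0.066, 0.998, 0.004], [0.998, -0.066, 0.001], [0.002, 0.004, -1.0]]
ft_force: [-0.3, 0.2, 0.7]
grip_width: 0.0
```

```bash
python3 - <<'E'
from h import *
S();print(gf(r.observe()["position"]))
cv2.imwrite("pics/s14.png",cv2.resize(eyes.grab_frame("side")[220:380,220:360,::-1],None,fx=4,fy=3.7,interpolation=cv2.INTER_CUBIC))
E
```

```text
t 22.33 pos [ 0.4463 -0.3006  0.0085] yaw 86.2 z [ 0.004  0.001 -1.   ] F [-0.3  0.2  0.7] w 0.0 q [-0.59  0.08 -0.25  1.23  0.   -0.53]
[-0.15759228  0.00133212]
```

View pics/s14.png

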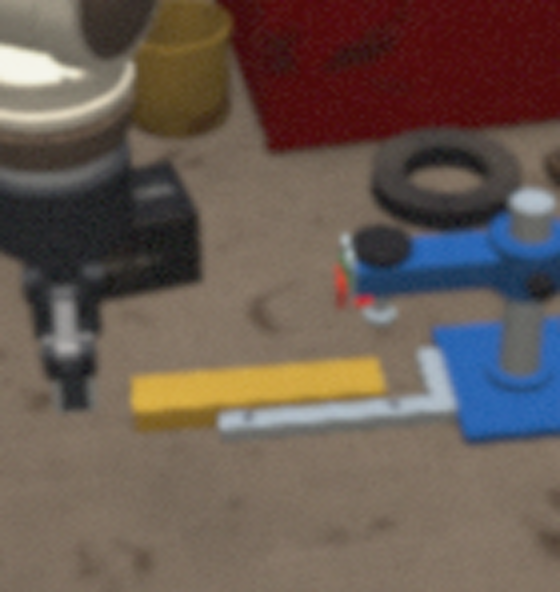

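Call:
apply_moves(rows=[[[-0.02,0,0.2],[0,0,0]],[[-0.02,0,0.1],[0,0,0]],[[0,0.2,0],[0,0,0]],[[0,0.3,0],[0,0,0]],[[0,0.3,0],[0,0,0]],[[0,0.3,0],[0,0,0]],[[0,0.15,0],[0,0,0]],[[0,0.1,0],[0,0,0]]])

```text
t: 23.05
position: [0.4837, -0.3049, 0.0024]
tool_rot: [[0.067, 0.998, 0.005], [0.998, -0.067, -0.001], [-0.0, 0.005, -1.0]]
ft_force: [-3.1, -0.0, 2.3]
grip_width: 0.0
```

```bash
python3 - <<'E'
from h import *
S();print(gf(r.observe()["position"]))
cv2.imwrite("pics/s15.png",cv2.resize(eyes.grab_frame("side")[220:380,220:360,::-1],None,fx=4,fy=3.7,interpolation=cv2.INTER_CUBIC))
E
```

```text
t 23.05 pos [ 0.4837 -0.3049  0.0024] yaw 86.16 z [ 0.005 -0.001 -1.   ] F [-3.1 -0.   2.3] w 0.0 q [-0.56  0.16 -0.18  1.23  0.   -0.5 ]
[-0.11997952 -0.00058806]
```

View pics/s15.png

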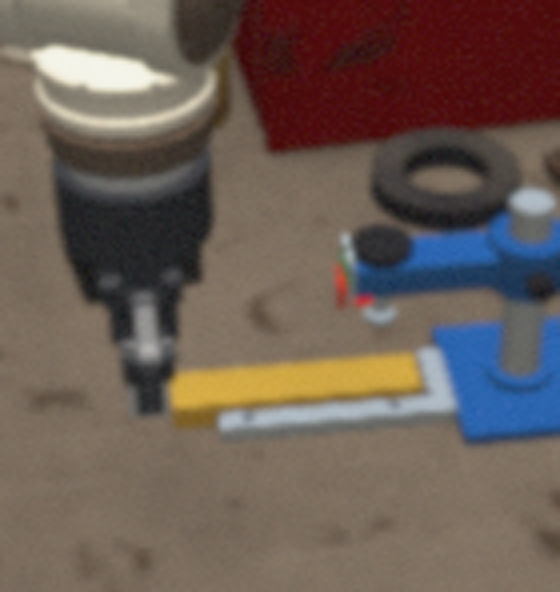

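Nearly home; gentle extra push while watching the force.

Call:
apply_moves(rows=[[[0,0.08,0],[0,0,0]],[[0,0.06,0],[0,0,0]],[[0,0.06,0],[0,0,0]],[[0,0.06,0],[0,0,0]],[[0,0.06,0],[0,0,0]],[[0,0.06,0],[0,0,0]],[[0,0.06,0],[0,0,0]],[[0,0.06,0],[0,0,0]]])

```text
t: 23.77
position: [0.4871, -0.305, 0.0025]
tool_rot: [[0.07, 0.997, -0.014], [0.998, -0.07, 0.001], [-0.0, -0.014, -1.0]]
ft_force: [-10.1, 1.3, 6.1]
grip_width: -0.0002
```

```bash
python3 - <<'E'
from h import *
S();print(gf(r.observe()["position"]))
E
```

```text
t 23.77 pos [ 0.4871 -0.305   0.0025] yaw 85.96 z [-0.014  0.001 -1.   ] F [-10.1   1.3   6.1] w -0.0002 q [-0.56  0.19 -0.15  1.25 -0.01 -0.49]
[-0.11662605 -0.00048061]
```

Call:
apply_moves(rows=[[[0,-0.2,0],[0.01,0,0]],[[0,-0.4,-0.2],[0,0,0]],[[0,-0.3,-0.5],[0,0,0]],[[0,0,-0.8],[0,0,0]],[[0.3,0,-0.8],[0,0,0]],[[0.6,0,-0.5],[0,0,0]],[[0.6,0,0],[0,0,0]],[[0.3,0,0],[0,0,0]]])

```text
t: 24.43
position: [0.4658, -0.258, 0.0807]
tool_rot: [[0.074, 0.997, -0.02], [0.997, -0.074, 0.001], [-0.0, -0.02, -1.0]]
ft_force: [0.4, -0.1, -0.7]
grip_width: -0.0001
```

```bash
python3 - <<'E'
from h import *
S();print(gf(r.observe()["position"]))
cv2.imwrite("pics/w16.png",eyes.grab_frame("wrist")[:,:,::-1])
cv2.imwrite("pics/s16.png",cv2.resize(eyes.grab_frame("side")[220:380,220:360,::-1],None,fx=4,fy=3.7,interpolation=cv2.INTER_CUBIC))
E
```

```text
t 24.43 pos [ 0.4658 -0.258   0.0807] yaw 85.77 z [-0.02   0.001 -1.   ] F [ 0.4 -0.1 -0.7] w -0.0001 q [-0.5   0.06 -0.14  1.39 -0.01 -0.43]
[-0.1408213   0.04504636]
```

View pics/s16.png

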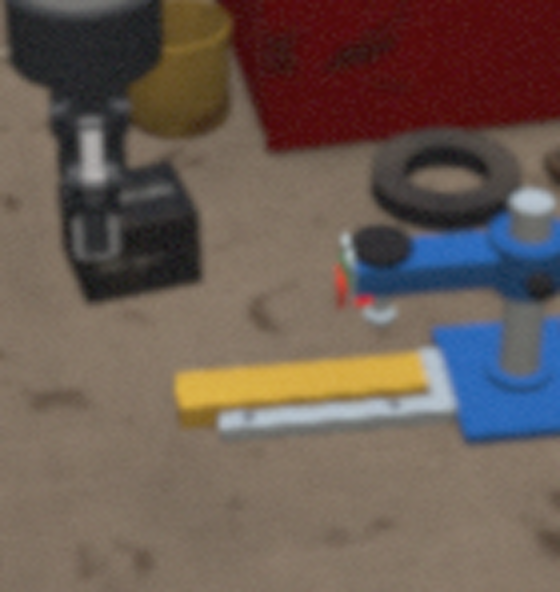

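View pics/w16.png

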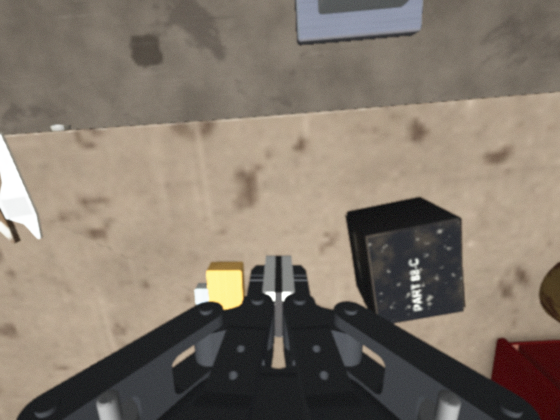

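Call:
apply_moves(rows=[[[0.1,0.3,0],[-0.01,0,-0.003]],[[0,0.5,0.2],[-0.004,0,0]],[[0,0.6,0.4],[0,0,0]],[[0,0.6,0.6],[0,0,0]],[[0,0.4,0.6],[0,0,0]],[[0,0.2,0.5],[0,0,0]],[[0,0,0.3],[0,0,0]],[[0,0,0],[0,0,0]]])

```text
t: 25.2
position: [0.5359, -0.261, 0.0039]
tool_rot: [[0.069, 0.998, -0.008], [0.998, -0.069, 0.002], [0.001, -0.008, -1.0]]
ft_force: [-0.5, 0.3, -0.4]
grip_width: 0.0002
```

```bash
python3 - <<'E'
from h import *
S();print(gf(r.observe()["position"]))
cv2.imwrite("pics/w17.png",eyes.grab_frame("wrist")[:,:,::-1])
cv2.imwrite("pics/s17.png",cv2.resize(eyes.grab_frame("side")[220:380,220:360,::-1],None,fx=4,fy=3.7,interpolation=cv2.INTER_CUBIC))
E
```

```text
t 25.2 pos [ 0.5359 -0.261   0.0039] yaw 86.05 z [-0.008  0.002 -1.   ] F [-0.5  0.3 -0.4] w 0.0002 q [-0.45  0.23 -0.09  1.25 -0.   -0.38]
[-0.07076067  0.04661953]
```

View pics/s17.png

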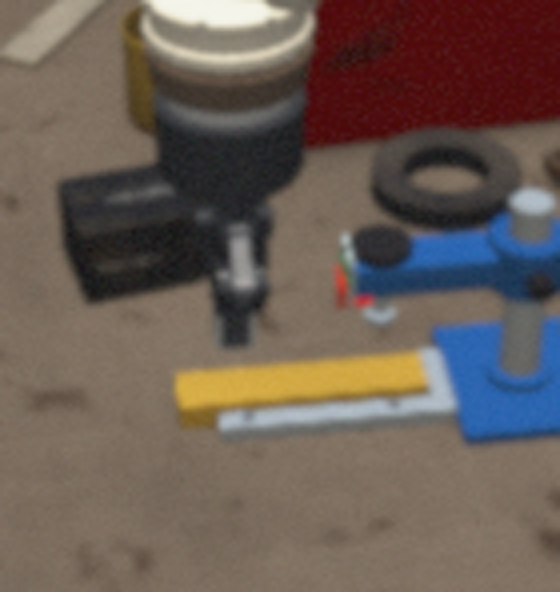

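View pics/w17.png

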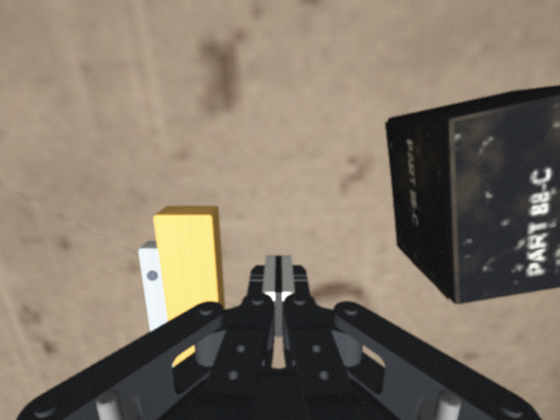

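Call:
apply_moves(rows=[[[-0.2,-0.05,0],[-0.003,0,0]],[[-0.2,-0.05,0],[0,0,0]],[[-0.12,0,0],[0,0,0]],[[-0.06,0,0],[0,0,0]],[[-0.06,0,0],[0,0,0]],[[-0.06,0,0],[0,0,0]],[[-0.06,0,0],[0,0,0]],[[-0.06,0,0],[0,0,0]]])

```text
t: 25.97
position: [0.5323, -0.2854, 0.0112]
tool_rot: [[0.071, 0.997, 0.003], [0.997, -0.071, -0.003], [-0.003, 0.003, -1.0]]
ft_force: [0.6, 0.6, 0.6]
grip_width: 0.0002
```

```bash
python3 - <<'E'
from h import *
S();print(gf(r.observe()["position"]))
E
```

```text
t 25.97 pos [ 0.5323 -0.2854  0.0112] yaw 85.93 z [ 0.003 -0.003 -1.   ] F [0.6 0.6 0.6] w 0.0002 q [-0.49  0.23 -0.08  1.26 -0.   -0.42]
[-0.0727795   0.02195174]
```

```bash
python3 - <<'E'
from h import *
cv2.imwrite("pics/w18.png",eyes.grab_frame("wrist")[:,:,::-1])
cv2.imwrite("pics/s18.png",cv2.resize(eyes.grab_frame("side")[220:380,220:360,::-1],None,fx=4,fy=3.7,interpolation=cv2.INTER_CUBIC))
E
```

```text
(no output)
```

View pics/s18.png

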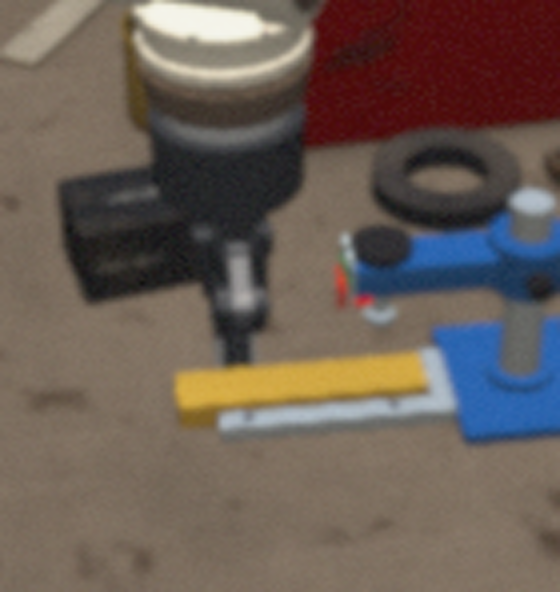

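View pics/w18.png

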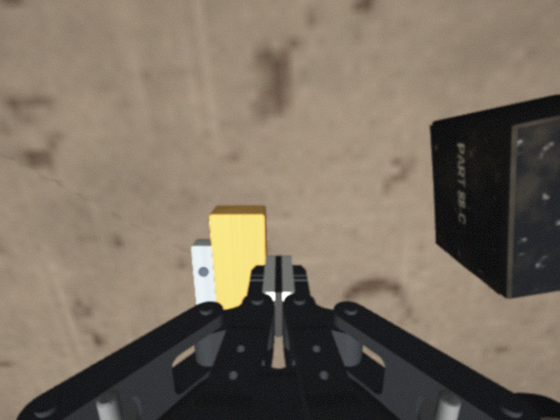

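Call:
apply_moves(rows=[[[0,0,0.12],[0,0,0]],[[0,0,0.1],[0,0,0]],[[-0.06,0,0.02],[0,0,0]],[[-0.06,0,0.02],[0,0,0]],[[-0.05,0,0.02],[0,0,0]],[[-0.05,0,0.02],[0,0,0]],[[-0.05,0,0.02],[0,0,0]],[[-0.05,0,0],[0,0,0]]])

```text
t: 26.73
position: [0.5325, -0.2862, 0.0075]
tool_rot: [[0.065, 0.998, 0.006], [0.998, -0.065, 0.008], [0.009, 0.005, -1.0]]
ft_force: [0.2, 6.2, 2.0]
grip_width: -0.0001
```

```bash
python3 - <<'E'
from h import *
S();print(gf(r.observe()["position"]))
E
```

```text
t 26.73 pos [ 0.5325 -0.2862  0.0075] yaw 86.27 z [ 0.006  0.008 -1.   ] F [0.2 6.2 2. ] w -0.0001 q [-0.5   0.24 -0.08  1.25  0.01 -0.43]
[-0.07249173  0.02122405]
```

Call:
apply_moves(rows=[[[0.3,0,0],[0,0,0]],[[0.5,0,0],[0,0,0]],[[0.1,0,0],[0,0,0]],[[0,0,0.2],[0,0,0]],[[0,0,0.15],[0,0,0]],[[0,0,0.06],[0,0,0]],[[0,0,0.06],[0,0,0]],[[0,0,0.06],[0,0,0]]])

```text
t: 27.4
position: [0.5344, -0.2602, -0.0041]
tool_rot: [[0.063, 0.998, 0.007], [0.998, -0.063, 0.007], [0.008, 0.006, -1.0]]
ft_force: [-8.0, 5.0, 17.5]
grip_width: -0.0001
```

Call:
apply_moves(rows=[[[0,0,0.06],[0,0,0]],[[0,0,0.06],[0,0,0]],[[0,0,0.06],[0,0,0]],[[0,0,0.06],[0,0,0]],[[0,0,0.06],[0,0,0]],[[0,0,0.06],[0,0,0]],[[0,0,0.06],[0,0,0]],[[0,0,0.06],[0,0,0]]])

```text
t: 28.07
position: [0.5344, -0.2602, -0.0041]
tool_rot: [[0.064, 0.998, 0.012], [0.998, -0.065, 0.008], [0.008, 0.012, -1.0]]
ft_force: [-5.8, 3.8, 14.9]
grip_width: 0.0001
```

Call:
apply_moves(rows=[[[0,0,-0.3],[0,0,0]],[[0,0,-0.8],[0,0,0]],[[0,0,-1],[0,0,0]],[[0,0,-1],[0,0,0]],[[0,0,-1],[0,0,0]],[[0,0,-1],[0,0,0]],[[0,0,-0.8],[0,0,0]],[[0,0,-0.2],[0,0,0]]])

```text
t: 28.73
position: [0.5301, -0.2623, 0.1522]
tool_rot: [[0.067, 0.998, 0.006], [0.998, -0.067, 0.009], [0.01, 0.006, -1.0]]
ft_force: [0.7, 0.7, -0.6]
grip_width: 0.0002
```

```bash
python3 - <<'E'
from h import *
S();print(gf(r.observe()["position"]))
cv2.imwrite("pics/w19.png",eyes.grab_frame("wrist")[:,:,::-1])
cv2.imwrite("pics/s19.png",cv2.resize(eyes.grab_frame("side")[240:350,250:370,::-1],None,fx=5,fy=5,interpolation=cv2.INTER_CUBIC))
plan([.56,-.312,.16],np.radians(86.3),4)
E
```

```text
t 28.73 pos [ 0.5301 -0.2623  0.1522] yaw 86.18 z [ 0.006  0.009 -1.   ] F [ 0.7  0.7 -0.6] w 0.0002 q [-0.46  0.17  0.12  1.52  0.01 -0.4 ]
[-0.07641285  0.04489057]
yaw now 86.18 rotvec [ 0.004 -0.01  -0.002] rows for turn 0.08362604572042252
[[-0.48, 0.34, -0.11], [0.001, -0.003, -0.001]]
[[-0.48, 0.33, -0.11], [0.001, -0.003, -0.001]]
[[-0.48, 0.33, -0.1], [0.001, -0.003, -0.001]]
[[-0.48, 0.33, -0.1], [0.001, -0.003, -0.001]]
```

View pics/s19.png

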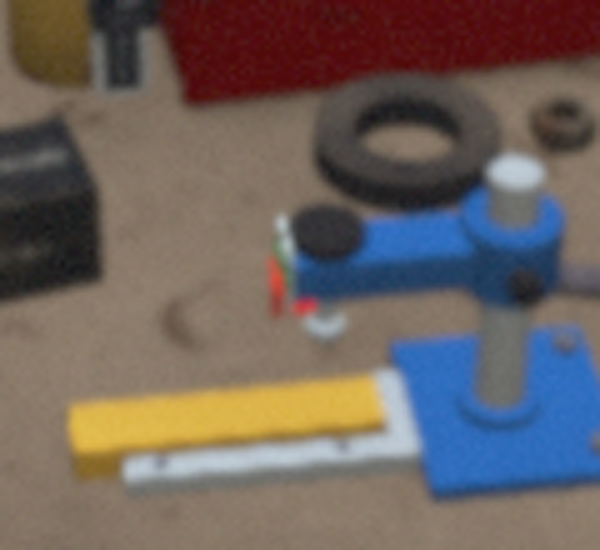

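View pics/w19.png

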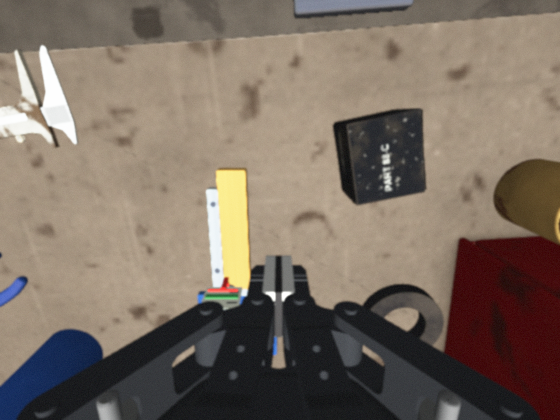

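```bash
python3 - <<'E'
from h import *
im=cv2.imread("pics/w19.png");cv2.imwrite("pics/w19c.png",cv2.resize(im[155:315,180:280],None,fx=5,fy=3.7,interpolation=cv2.INTER_CUBIC))
im=cv2.imread("pics/w19.png");cv2.imwrite("pics/w19c.png",cv2.resize(im[155:310,180:280],None,fx=3.8,fy=3.8,interpolation=cv2.INTER_CUBIC))
E
```

```text
(no output)
```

View pics/w19c.png

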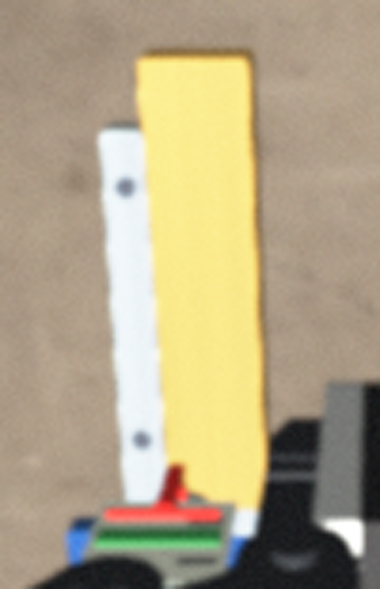

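```bash
python3 - <<'E'
from h import *
c=lambda *p:np.array(p)/3.8+[180,155]
B=plane("wrist",c([137,57],[250,57],[259,300],[265,508],[150,250],[163,430]),.018);print(gf(B).round(4))
F=plane("wrist",c([101,131],[124,495],[143,131]),.012);print(gf(F).round(4))
for a,b in((B[1],B[3]),(B[0],B[5]),(F[0],F[1])): print(np.arctan2(b[1]-a[1],b[0]-a[0]))
E
```

```text
[[-0.1064 -0.012 ]
 [-0.1063  0.0158]
 [-0.0415  0.0158]
 [ 0.0218  0.0154]
 [-0.0557 -0.0121]
 [-0.0031 -0.0118]]
[[-0.0862 -0.0238]
 [ 0.021  -0.0254]
 [-0.0861 -0.013 ]]
-0.06733239302651678
-0.06242914839197433
-0.07972445409078406
```

Call:
apply_moves(rows=[[[-0.2,0.3,-0.1],[0,-0.005,0]],[[-0.4,0.5,0],[0,-0.004,0]],[[-0.5,0.6,0],[0,0,0]],[[-0.5,0.6,0],[0,0,0]],[[-0.35,0.6,0],[0,0,0]],[[-0.1,0.3,0],[0,0,0]],[[0,0.1,0],[0,0,0]],[[0,0,0],[0,0,0]]])

```text
t: 29.5
position: [0.6002, -0.3193, 0.1356]
tool_rot: [[0.067, 0.998, -0.012], [0.998, -0.067, 0.009], [0.008, -0.013, -1.0]]
ft_force: [1.0, -0.8, 0.6]
grip_width: -0.0002
```

```bash
python3 - <<'E'
from h import *
S();print(gf(r.observe()["position"]))
cv2.imwrite("pics/w20.png",eyes.grab_frame("wrist")[:,:,::-1])
plan([.6035,-.312,.12],np.radians(86.3),4)
E
```

```text
t 29.5 pos [ 0.6002 -0.3193  0.1356] yaw 86.15 z [-0.012  0.009 -1.   ] F [ 1.  -0.8  0.6] w -0.0002 q [-0.49  0.41  0.38  1.56  0.   -0.42]
[-0.00287301 -0.00746241]
yaw now 86.16 rotvec [-0.013 -0.008 -0.002] rows for turn 0.10610960725698061
[[0.07, 0.04, 0.15], [-0.003, -0.002, -0.001]]
[[0.07, 0.03, 0.15], [-0.003, -0.002, -0.001]]
[[0.07, 0.03, 0.15], [-0.003, -0.002, -0.001]]
[[0.07, 0.03, 0.15], [-0.003, -0.002, -0.001]]
```

View pics/w20.png

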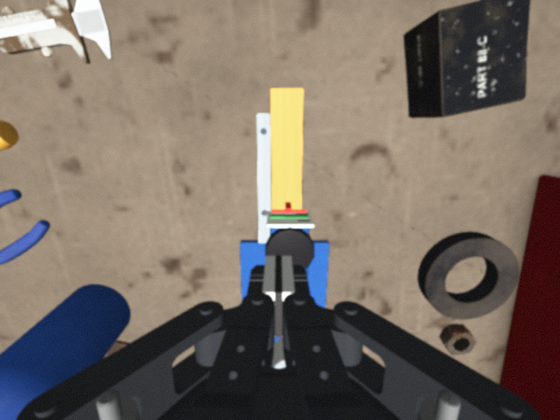

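Call:
apply_moves(rows=[[[0.12,0.06,0],[-0.006,-0.004,0]],[[0.1,0.05,0.1],[-0.004,-0.002,0]],[[0.06,0.02,0.15],[0,0,0]],[[0,0,0.1],[0,0,0]],[[0,0,0],[0,0,0]],[[0,0,0],[0,0,0]],[[0,0,0],[0,0,0]],[[0,0,0],[0,0,0]]])

```text
t: 30.22
position: [0.6016, -0.3096, 0.1256]
tool_rot: [[0.066, 0.998, -0.003], [0.998, -0.066, 0.002], [0.002, -0.003, -1.0]]
ft_force: [0.0, 0.4, 0.2]
grip_width: 0.0001
```

```bash
python3 - <<'E'
from h import *
S();print(gf(r.observe()["position"]))
cv2.imwrite("pics/w21.png",eyes.grab_frame("wrist")[:,:,::-1])
cv2.imwrite("pics/s21.png",cv2.resize(eyes.grab_frame("side")[240:350,250:370,::-1],None,fx=5,fy=5,interpolation=cv2.INTER_CUBIC))
E
```

```text
t 30.22 pos [ 0.6016 -0.3096  0.1256] yaw 86.22 z [-0.003  0.002 -1.   ] F [0.  0.4 0.2] w 0.0001 q [-0.48  0.39  0.34  1.52  0.   -0.41]
[-0.00204977  0.00229288]
```

View pics/s21.png

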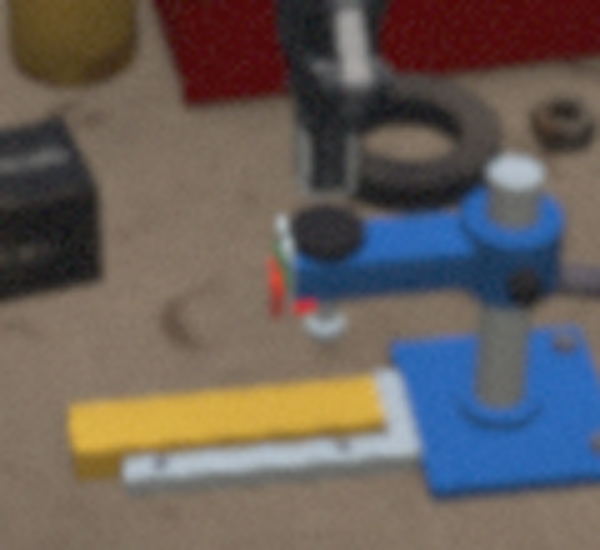

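View pics/w21.png

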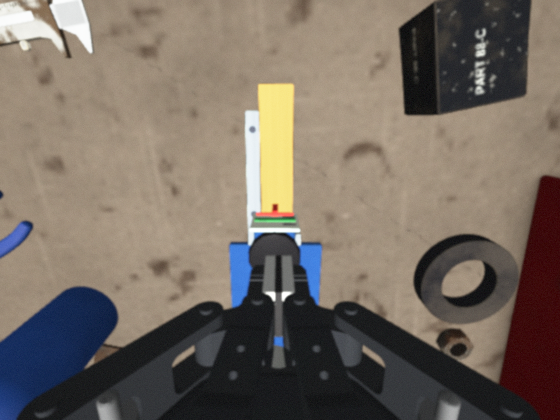

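Call:
apply_moves(rows=[[[0,0,0.2],[0,0,0]],[[0,0,0.2],[0,0,0]],[[0,0,0.2],[0,0,0]],[[0,0,0.15],[0,0,0]],[[0,0,0.15],[0,0,0]],[[0,0,0.15],[0,0,0]],[[0,0,0.15],[0,0,0]],[[0,0,0],[0,0,0]]])

```text
t: 30.98
position: [0.6021, -0.3101, 0.0938]
tool_rot: [[0.066, 0.998, -0.001], [0.998, -0.066, 0.001], [0.001, -0.001, -1.0]]
ft_force: [-0.4, 0.1, 0.0]
grip_width: -0.0004
```

```bash
python3 - <<'E'
from h import *
S();print(gf(r.observe()["position"]))
E
```

```text
t 30.98 pos [ 0.6021 -0.3101  0.0938] yaw 86.19 z [-0.001  0.001 -1.   ] F [-0.4  0.1  0. ] w -0.0004 q [-0.48  0.39  0.27  1.46  0.   -0.41]
[-0.00148297  0.00177048]
```

```bash
python3 - <<'E'
from h import *
cv2.imwrite("pics/w22.png",cv2.resize(eyes.grab_frame("wrist")[180:320,200:360,::-1],None,fx=3.5,fy=3.5,interpolation=cv2.INTER_CUBIC))
cv2.imwrite("pics/s22.png",cv2.resize(eyes.grab_frame("side")[240:350,250:370,::-1],None,fx=5,fy=5,interpolation=cv2.INTER_CUBIC))
E
```

```text
(no output)
```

View pics/s22.png

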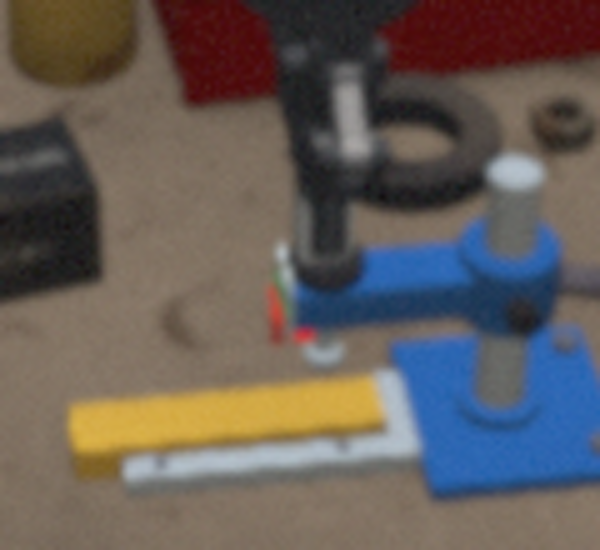

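View pics/w22.png

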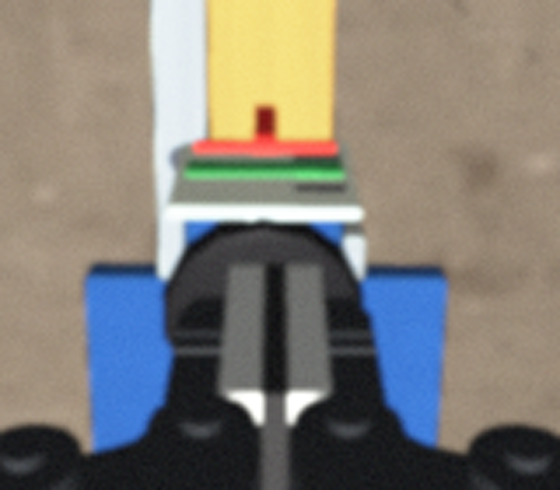

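Call:
apply_moves(rows=[[[0,0,0.12],[0,0,0]],[[0,0,0.12],[0,0,0]],[[0,0,0.12],[0,0,0]],[[0,0,0.12],[0,0,0]],[[0,0,0.12],[0,0,0]],[[0,0,0.12],[0,0,0]],[[0,0,0.08],[0,0,0]],[[0,0,0],[0,0,0]]])

```text
t: 31.75
position: [0.6021, -0.3102, 0.0734]
tool_rot: [[0.066, 0.998, 0.0], [0.998, -0.066, 0.001], [0.001, 0.0, -1.0]]
ft_force: [-0.1, 0.5, 2.5]
grip_width: -0.0003
```

```bash
python3 - <<'E'
from h import *
S();print(gf(r.observe()["position"]))
cv2.imwrite("pics/w23.png",cv2.resize(eyes.grab_frame("wrist")[180:320,200:360,::-1],None,fx=3.5,fy=3.5,interpolation=cv2.INTER_CUBIC))
cv2.imwrite("pics/s23.png",cv2.resize(eyes.grab_frame("side")[240:350,250:370,::-1],None,fx=5,fy=5,interpolation=cv2.INTER_CUBIC))
E
```

```text
t 31.75 pos [ 0.6021 -0.3102  0.0734] yaw 86.19 z [ 0.     0.001 -1.   ] F [-0.1  0.5  2.5] w -0.0003 q [-0.48  0.39  0.24  1.42  0.   -0.41]
[-0.00149017  0.00174955]
```

View pics/s23.png

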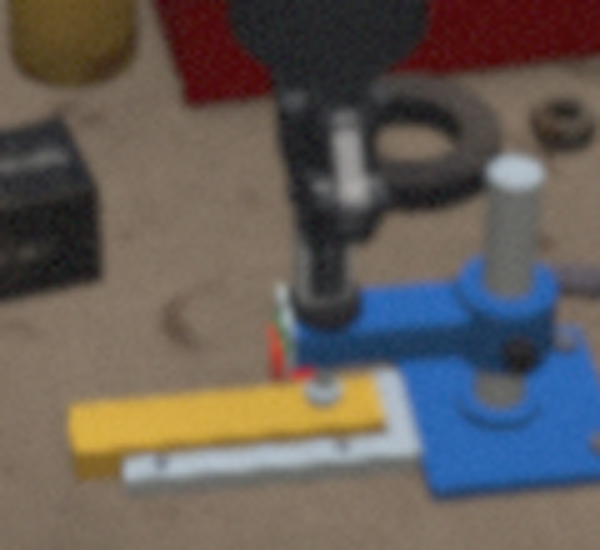

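View pics/w23.png

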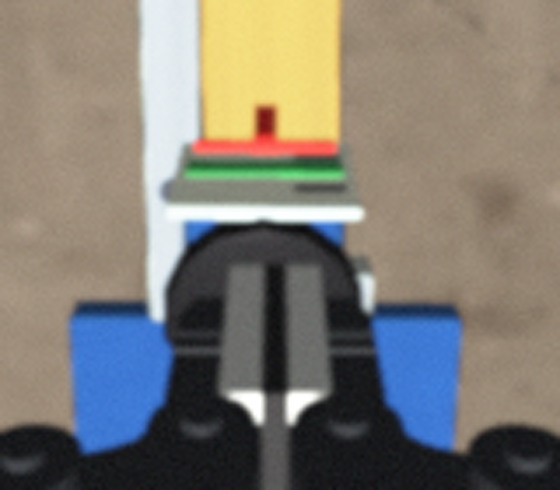

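Call:
apply_moves(rows=[[[0,0,0.06],[0,0,0]],[[0,0,0.06],[0,0,0]],[[0,0,0.06],[0,0,0]],[[0,0,0.05],[0,0,0]],[[0,0,0.04],[0,0,0]],[[0,0,0],[0,0,0]],[[0,0,0],[0,0,0]],[[0,0,0],[0,0,0]]])

```text
t: 32.52
position: [0.6021, -0.3101, 0.0671]
tool_rot: [[0.066, 0.998, 0.001], [0.998, -0.066, 0.0], [0.0, 0.001, -1.0]]
ft_force: [-1.1, 0.8, 3.5]
grip_width: -0.0002
```

```bash
python3 - <<'E'
from h import *
S();print(gf(r.observe()["position"]))
cv2.imwrite("pics/w24.png",cv2.resize(eyes.grab_frame("wrist")[180:320,200:360,::-1],None,fx=3.5,fy=3.5,interpolation=cv2.INTER_CUBIC))
E
```

```text
t 32.52 pos [ 0.6021 -0.3101  0.0671] yaw 86.19 z [ 0.001  0.    -1.   ] F [-1.1  0.8  3.5] w -0.0002 q [-0.48  0.39  0.23  1.41  0.   -0.41]
[-0.00153175  0.00178622]
```

View pics/w24.png

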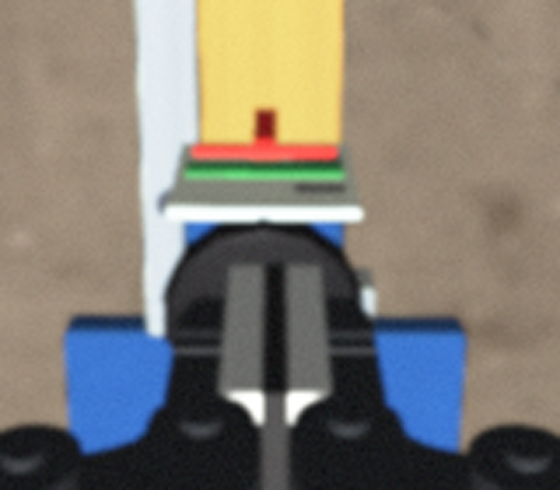

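Call:
apply_moves(rows=[[[0,0,0.05],[0,0,0]],[[0,0,0.05],[0,0,0]],[[0,0,0.04],[0,0,0]],[[0,0,0.02],[0,0,0]],[[0,0,0],[0,0,0]],[[0,0,0],[0,0,0]],[[0,0,0],[0,0,0]],[[0,0,0],[0,0,0]]])

```text
t: 33.23
position: [0.6021, -0.3101, 0.0643]
tool_rot: [[0.066, 0.998, 0.001], [0.998, -0.066, -0.0], [0.0, 0.001, -1.0]]
ft_force: [-0.8, 1.3, 3.8]
grip_width: -0.0003
```

```bash
python3 - <<'E'
from h import *
S();print(gf(r.observe()["position"]))
cv2.imwrite("pics/w25.png",cv2.resize(eyes.grab_frame("wrist")[180:320,200:360,::-1],None,fx=3.5,fy=3.5,interpolation=cv2.INTER_CUBIC))
for f in("w23","w24","w25"):
    im=cv2.imread(f"pics/{f}.png");h=cv2.cvtColor(im,cv2.COLOR_BGR2HSV)
    rd=cv2.inRange(h,(0,120,150),(10,255,255))|cv2.inRange(h,(172,120,150),(180,255,255));gr=cv2.inRange(h,(50,110,90),(80,255,255))
    q=lambda m:np.argwhere(m[100:230,200:330])[:,0].mean()+100 if m.any() else None
    print(f,q(rd),q(gr))
E
```

```text
t 33.23 pos [ 0.6021 -0.3101  0.0643] yaw 86.19 z [ 0.001 -0.    -1.   ] F [-0.8  1.3  3.8] w -0.0003 q [-0.48  0.39  0.22  1.4   0.   -0.41]
[-0.00156005  0.00175693]
w23 145.22130750605328 170.06949040370614
w24 149.8147818343722 170.5586854460094
w25 155.04609634551494 171.80789473684212
```

View pics/w25.png

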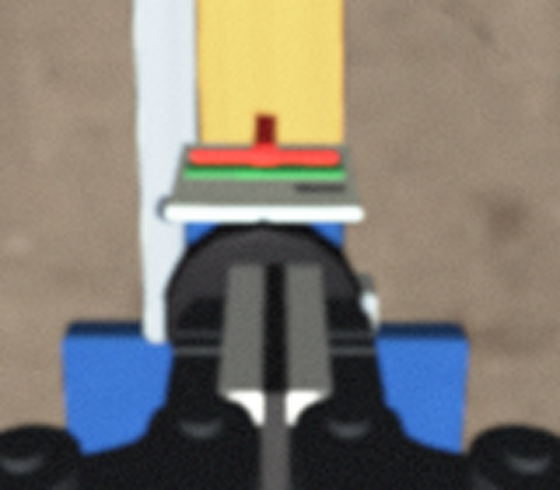

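Call:
apply_moves(rows=[[[0,0,-0.1],[0,0,0]],[[0,0,-0.4],[0,0,0]],[[0,0,-0.8],[0,0,0]],[[0,0,-1],[0,0,0]],[[0,-0.2,-1],[0,0,0]],[[0,-0.3,-0.5],[0,0,0]],[[0,0,0],[0,0,0]],[[0,0,0],[0,0,0]]])

```text
t: 33.95
position: [0.588, -0.3088, 0.1619]
tool_rot: [[0.066, 0.998, -0.003], [0.998, -0.066, 0.002], [0.002, -0.003, -1.0]]
ft_force: [0.4, -0.7, -0.1]
grip_width: -0.0
```

```bash
python3 - <<'E'
from h import *
S();print(gf(r.observe()["position"]))
cv2.imwrite("pics/w26.png",eyes.grab_frame("wrist")[:,:,::-1])
cv2.imwrite("pics/s26.png",cv2.resize(eyes.grab_frame("side")[225:355,230:370,::-1],None,fx=4.5,fy=4.5,interpolation=cv2.INTER_CUBIC))
E
```

```text
t 33.95 pos [ 0.588  -0.3088  0.1619] yaw 86.2 z [-0.003  0.002 -1.   ] F [ 0.4 -0.7 -0.1] w -0.0 q [-0.48  0.36  0.37  1.59  0.   -0.42]
[-0.0156948   0.00219794]
```

View pics/s26.png

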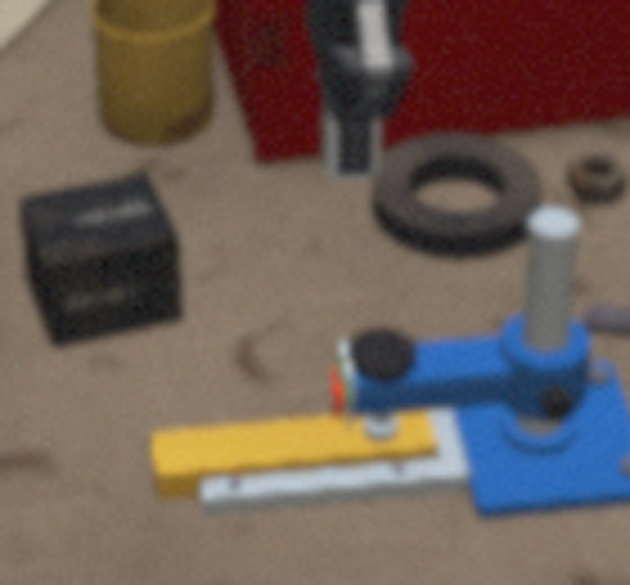

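View pics/w26.png

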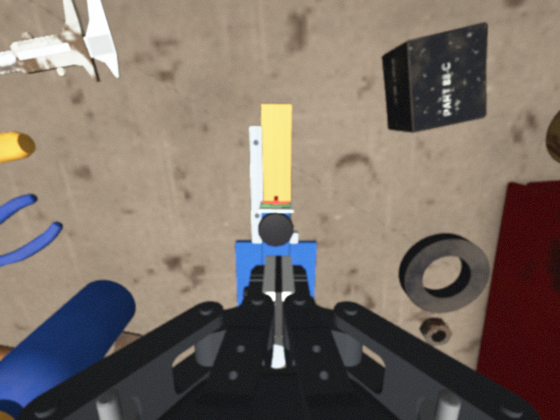

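```bash
python3 - <<'E'
from h import *
plan([.5175,-.2463,.10],np.radians(86.3),5)
E
```

```text
yaw now 86.2 rotvec [-0.004 -0.002 -0.002] rows for turn 0.033610651872835066
[[0.46, -0.59, 0.49], [-0.001, -0.0, -0.0]]
[[0.46, -0.59, 0.49], [-0.001, -0.0, -0.0]]
[[0.46, -0.59, 0.49], [-0.001, -0.0, -0.0]]
[[0.46, -0.59, 0.49], [-0.001, -0.0, -0.0]]
[[0.46, -0.59, 0.49], [-0.001, -0.0, -0.0]]
```

Call:
apply_moves(rows=[[[0.3,-0.4,0],[0,0,0]],[[0.5,-0.7,0],[0,0,0]],[[0.6,-0.7,0.2],[0,0,0]],[[0.6,-0.6,0.5],[0,0,0]],[[0.3,-0.4,0.7],[0,0,0]],[[0,0,0.6],[0,0,0]],[[0,0,0.3],[0,0,0]],[[0,0,0],[0,0,0]]])

```text
t: 34.72
position: [0.5149, -0.2418, 0.0888]
tool_rot: [[0.066, 0.998, -0.017], [0.998, -0.066, 0.009], [0.008, -0.018, -1.0]]
ft_force: [-1.0, -0.0, 0.2]
grip_width: 0.0
```

```bash
python3 - <<'E'
from h import *
S();print(gf(r.observe()["position"]))
im=eyes.grab_frame("wrist")[:,:,::-1].copy();cv2.imwrite("pics/w27.png",im)
E
```

```text
t 34.72 pos [ 0.5149 -0.2418  0.0888] yaw 86.19 z [-0.017  0.009 -1.   ] F [-1.  -0.   0.2] w 0.0 q [-0.44  0.14 -0.03  1.42  0.   -0.37]
[-0.09287267  0.06443238]
```

View pics/w27.png

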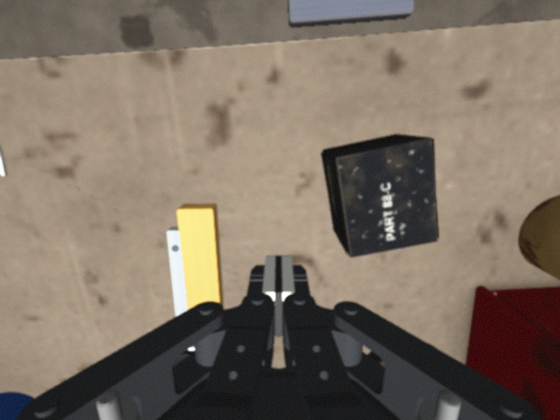

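```bash
python3 - <<'E'
from h import *
# side: pad top centre at known xy; solve z from row; compare initial
for nm,u in (("now",np.array([384,351])/4.5+[230,225]),("start",np.array([328,232])/5+[250,240])):
    o,v=ray("side",u);v=v[0]
    t=((np.array([.6035,-.312])-o[:2])@v[:2])/(v[:2]@v[:2]);print(nm,o+t*v)
a=cv2.imread("pics/w26.png")[185:265,230:320];cv2.imwrite("pics/w26c.png",cv2.resize(a,None,fx=7,fy=7,interpolation=cv2.INTER_CUBIC))
E
```

```text
now [ 0.6062432  -0.31272608  0.06585807]
start [ 0.6059549  -0.31264871  0.10847532]
```

View pics/w26c.png

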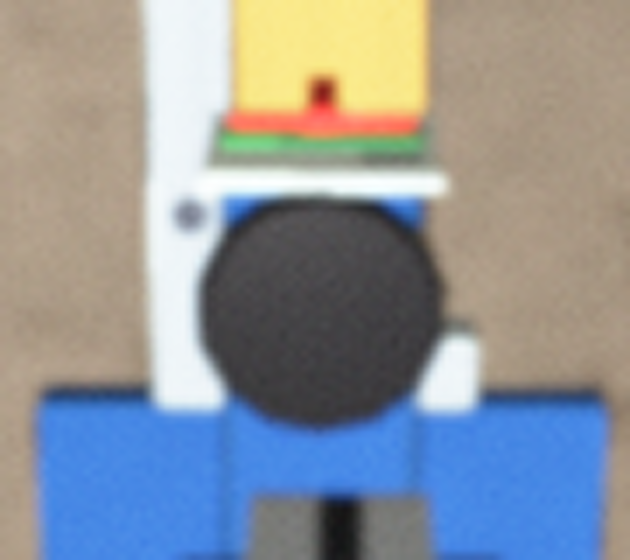

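```bash
python3 - <<'E'
from h import *
S()
print(gf(plane("wrist",[[178,208],[216,207],[220,300]],.018)),gf(plane("wrist",[[167,231],[175,315]],.012)))
ticket.close_job()
E
```

```text
t 34.77 pos [ 0.5152 -0.2419  0.0894] yaw 86.18 z [-0.017  0.009 -1.   ] F [ 0.3 -0.5  0.1] w 0.0001 q [-0.44  0.14 -0.03  1.42  0.   -0.37]
[[-0.10531565 -0.01194211]
 [-0.10599106  0.01709018]
 [-0.02429237  0.0153352 ]] [[-0.08437082 -0.02473761]
 [-0.00556972 -0.02635367]]
the job is handed in; nothing more can be done
```

The job is handed in at about 35 s of the 72 s allowed. I moved the black carton upright to the open side of the lane. I gripped the brass bar and slid it into the lane. With shut fingers I pushed it against the end stop (about 10 N), then against the side fence (about 6 N). After that I pressed the carriage down by its pad in steps and lifted clear.

**Bar:** the last picture puts its rear end 21–22 mm behind the fence end. An earlier, closer view gave 20.2 mm against the nominal 20 mm. It lies parallel to the fence, with no gap I could see.

**Foot reading:** the estimates disagree somewhat, but all fall inside the 3 to 8 mm band:

| Method | Foot pushed in |
|---|---|
| Fingertip height at the pad | about 4.6 mm |
| Pointer shift in the wrist picture | about 5.3 mm |
| Pad height from the side camera (good to about 2 mm) | about 7 mm |

I tried for a clear front view of the pointer against the band after lifting off, but the gripper's linkage blocked it.

**Failed step:** the first grip on the carton closed on nothing, with the fingers at the carton's top. The images and a later touch on the bench put the shut fingertips about 4 mm behind the reported TCP, not 25 mm ahead as stated. I worked with the measured value from then on.

**Others:** I touched neither the tin nor the offcut. The arm was clear of everything at hand-in.

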